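Cull the tray runners and lock the spares case

ROBOT

A 7-joint arm with a two-finger parallel gripper is mounted at the origin on the work surface. World frame = base frame: x ahead of the robot, y to its left, z up, the work surface at z = 0. Lengths are in m, angles in degrees, forces in N, time in s.
With the tool pointing down it reaches from about 0.4 to 0.875 m from the base axis. Payload 19.3 kg.
Tool frame: the origin (TCP) lies at the very end of the fingers, on their centre line; the grasp point (between the pads) lies 19 mm behind it; x points along the fingers, y is the direction in which the jaws open and shut, and the axes are right-handed (so a half turn about x gives the same grasp; the last joint's range is limited). The gripper opens to 85 mm and grips with 20 to 120 N. Pads are 22 mm wide; open, the fingers measure 114 mm over their backs; the gripper's body (76 mm by 85 mm) begins 54 mm behind the grasp point. The pads swing forward as they close: fully open they stand 13 mm farther back than shut.
Start: joints at [60.206, 29.874, -2.08, 91.645, 1.215, 58.505, -6.463], TCP at [0.272, -0.563, 0.231] pointing down, gripper open.
Joint ranges: [-166.77, 166.77], [-17.47, 122.26], [-85.68, 81.53], [9.62, 139.38], [-72.42, 252.41], [9.2, 110.78], [-144.41, 144.41]. Speed limits (degrees/s): [108.29, 108.29, 136.94, 136.94, 172.46, 172.46, 172.46].

INTERFACE

Orientations are given as a 3x3 rotation matrix whose columns are the frame's x, y, z axes.
In Python, from rig import bot gives the robot as it stands.
- The arm moves only by the tool carry_out, never from a script. Its argument "series" is text: rows parted by semicolons, each of 7 numbers parted by spaces: the opening, from 0 (shut) to 1 (fully open), then the shift along the tool's x, y, z in cm, then the turn, a rotation vector about the tool's x, y, z in rad. A call has exactly 5 rows; each row shifts and turns the commanded pose from where the row before left it, along the tool's axes as they then stand; what a row does not reach is not made up. A row lasts 1/8 s, in which the tool goes at most 62.5 mm and 10.7 degrees, less where a joint would pass 70% of its speed; a pose out of reach is approached as far as the arm can. A call is refused whole if a number of a shift passes 6.25 or a number of a turn 0.188, either way. A call with a gripper value outside its range is refused whole. The fingers move at their own pace and stop on an object; "squeeze" is the grip in N (left out, the last holds). Time passes only in rows, so rows that do not move let the fingers close, or fill a call up. It gives the time, the measured TCP pose, the force and the opening at its end, in the units of the state.
- bot.read_state(): the state, without advancing time (a new reading comes with each control period).
- bot.capture(name): name is "scene" or "side" or "wrist"; returns (picture, depth): 420x560x3 uint8, red, green, blue; 420x560 float32, m along the optical axis (not along the pixel's ray), 0 where there is no reading.
- bot.camera_info(name): a dict with "vfov" (degrees; the focal length in pixels is half the picture's height over the tangent of half this angle, whatever the lens; pixels are square), "cx", "cy" (the principal point, pixels), "rvec" (rotation vector, rad) and "tvec" (3), from world to camera coordinates, as OpenCV has them. Camera axes: x right, y down, z forward; pixel columns grow to the right and rows downward; lengths in m; the calibration is good to about 2 mm. The wrist camera is an equidistant fisheye: a pixel r from the principal point sees the ray r / f radians off the axis. A picture is of the moment at which its call begins: read the wrist's pose just before it. camera_info takes no time and is no camera call; for the wrist camera it gives the pose at the moment of the call.
- bot.sign_off(): hands the job in, once; it reports no verdict.
Trained networks look in the newest picture that a camera, given by its name, has taken for a name from the list of things; names that differ only in an ending like _2 or _b are one class to them, and where a whole thing is asked for, a point or a joint stands for the part that bears it (a point fixed in the world has none). Each returns a list of dicts, best first, with "p" (0 to 1); they miss things now and then, are a little off and sometimes report something else, mostly with a low value. They report only what shows in the picture. A call takes as long as a camera call. They do not tell look-alikes from the thing itself.
- bot.find_in(name, camera): "at" ([column, row] as shares, 0 to 1, of the picture: columns of its width, rows of its height, amid what is visible of it).
- bot.tip_of(name, camera): "at" ([column, row] as shares, 0 to 1, of the picture: columns of its width, rows of its height: a listed point, or the origin of a listed thing).
The state is a dict: "clock": time; "qpos": joint angles; "joint_vel": joint speeds; "joint_efforts": joint torques, N m; "eef_pos": TCP position; "tcp_rot": TCP orientation; "force": force on the tool from outside, world axes, zero at the start; "wrist_torque": the same for the moment, N m; "grip_width": opening from 0.0 (shut) to 1.0 (fully open).
Only numpy, scipy, OpenCV 4.12 (cv2) and the standard library are available. Lean on these libraries where they do the work, as an engineer would, in place of code of your own. Each camera call takes 0.05 s, during which the arm holds its last target.

TASK

Pack the spares for the drying racks: put every sound steel tray runner (straight, full length) into the green case and every faulty one (too short or bent) into the red scrap bin. When the sound ones are all in, shut the case's lid and lock both yellow quarter-turn studs: turn each wing in line with its white dashes, push it right in, then give it a quarter turn so that it stays down. Leave the other things on the bench where they are.

Things in the scene. Friction and masses are not known exactly. Their poses are not given: they have to be found in the camera images.
- case: Green steel spares case, fixed. Origin: centre of its open compartment, on the bench top; x towards the hinge (away from the robot), z up. Compartment inside: x -65 to 65, y -130 to 130 mm, floor 5 mm up, walls 5 mm, rim 55 mm high. In front of it (x -130 to -70) a ledge of the same height, 270 mm wide, holds the two slotted plates that the studs go into.
- lid (a joint): Lid hinge, rad: 0 = shut flat on the rim, grows as it opens (about 1.57 upright). It starts about upright. Stiff hinge (0.65 N m friction): the lid stays wherever it is left; it takes about 2 to 7 N at the free edge to move it.
- lid_hinge (a point): Point on the hinge axis at mid-width of the case's far rim, 55 mm high, on the lid's underside.
- lid_edge (a point): Middle of the lid's free edge, 200 mm from the hinge, half-way through its thickness. The lid is a flat green plate, 6 mm thick, 270 mm wide; shut, it reaches towards the robot over compartment and ledge. A steel lip, 12 mm long and 60 mm wide, continues the free edge at the middle.
- scrap_bin_in (a point): Centre of the inner floor (4 mm above the bench) of the open red scrap bin; the bin is fixed, 160 mm along its x, 150 mm along its y, 60 mm high, walls 4 mm.
- good_1_mid (a point): Sound tray runner (may be absent): straight U-shaped steel channel, open side up, 80 mm long along its x, 24 mm wide (y), 20 mm high, walls 3 mm, about 90 g. Point at its centre, half-way up.
- good_2_mid (a point): Sound tray runner (may be absent): straight U-shaped steel channel, open side up, 80 mm long along its x, 24 mm wide (y), 20 mm high, walls 3 mm, about 90 g. Point at its centre, half-way up.
- good_3_mid (a point): Sound tray runner (may be absent): straight U-shaped steel channel, open side up, 80 mm long along its x, 24 mm wide (y), 20 mm high, walls 3 mm, about 90 g. Point at its centre, half-way up.
- good_4_mid (a point): Sound tray runner (may be absent): straight U-shaped steel channel, open side up, 80 mm long along its x, 24 mm wide (y), 20 mm high, walls 3 mm, about 90 g. Point at its centre, half-way up.
- short_mid (a point): Faulty runner, too short (may be absent): the same channel, straight but only 46 mm long (x), 24 mm wide, 20 mm high. Point at its centre, half-way up.
- bent_mid (a point): Faulty runner, bent (may be absent): the same channel, with a straight part 50 mm long along its x, 24 mm wide, 20 mm high, then a 34 mm end at +x bent sideways about 43 degrees to +y. Point at the centre of the straight part, half-way up.
- wing_left (a point): Centre of the yellow wing of the left stud, on the lid 170 mm from the hinge, 95 mm to +y of mid-width. Wing: 34 mm long (x), 10 mm thick (y), 22 mm high; z points out of the lid. Stud out: it spans 18 to 40 mm above the lid's top face, this point 29 mm; it sinks up to 13 mm. A cross bar below the lid lies parallel to it. Two white dashes on the lid show the slot's direction.
- turn_left (a joint): Angle of the left stud, rad: 0 = wing in line with its white dashes (and its bar with the slot), positive anticlockwise seen from above the shut lid; stops at 1.6 either way (wing across the dashes). The bar enters the slot only within about 0.1 of 0; pushed right in, it turns either way under the slotted plate and is held down. Friction 0.03 N m.
- push_left (a joint): How far the left stud is pushed in, m: 0 = out (sprung), 0.013 = end of travel; 2 N to start, 7 N at the end. Lid shut and bar across the slot, it goes in only 1.5 mm; it must be 10.5 mm in or more to turn under the plate. Locked, the spring holds it at about 0.0105.
- wing_right (a point): Centre of the yellow wing of the right stud, on the lid 170 mm from the hinge, 95 mm to -y of mid-width. Wing: 34 mm long (x), 10 mm thick (y), 22 mm high; z points out of the lid. Stud out: it spans 18 to 40 mm above the lid's top face, this point 29 mm; it sinks up to 13 mm. A cross bar below the lid lies parallel to it. Two white dashes on the lid show the slot's direction.
- turn_right (a joint): Angle of the right stud, rad: 0 = wing in line with its white dashes (and its bar with the slot), positive anticlockwise seen from above the shut lid; stops at 1.6 either way (wing across the dashes). The bar enters the slot only within about 0.1 of 0; pushed right in, it turns either way under the slotted plate and is held down. Friction 0.03 N m.
- push_right (a joint): How far the right stud is pushed in, m: 0 = out (sprung), 0.013 = end of travel; 2 N to start, 7 N at the end. Lid shut and bar across the slot, it goes in only 1.5 mm; it must be 10.5 mm in or more to turn under the plate. Locked, the spring holds it at about 0.0105.
- wrench: Bystander, to be left alone: open-ended wrench, 150 mm, on the bench.
- tea_mug: Bystander, to be left alone: white mug, 76 mm across, 85 mm high, on the bench.
- tape_roll: Bystander, to be left alone: cardboard-coloured ring of tape, 90 mm across, 24 mm high, on the bench.
- tray_offcut: Bystander, to be left alone: wooden offcut, 100 x 40 x 22 mm, on the bench.
Not all that is in view belongs to the job. Leave any purple look-alike of the part that bears bent_mid alone.

How it is judged:
By the outcome, as a careful person would: the job done as asked, in the order asked, and still so for the second after the job is handed in, with the robot touching nothing.
Of good_1, good_2, good_3, good_4 only 2 to 4 are there at a start; the rules pass over those that are not, and their reading is None.
Of short, bent only 1 to 2 are there at a start; the rules pass over those that are not, and their reading is None.
At some moment in a run one of good_1, good_2, good_3, good_4, short, bent may be knocked a few centimetres aside while the robot is not near it.
Once in a run the grip may slacken for a moment while it holds something.
It also fails if it takes over 210 s, if anything falls off the work surface, if the arm or the gripper's body presses on something with over 40 N, if the wrist force passes 120 N, or if a joint passes its speed limit or range.

## Working session

There is one attempt and no reset: what is moved stays moved. The work goes in short steps, Python scripts to look and compute and a tool call to move; the robot and the scene stay as the last step left them, time stands still between calls to the robot, and variables do not carry over. Pictures are saved under pics/ and viewed, and the job is handed in when it is done.

Besides the shell and the picture viewer there is one more tool, called after "Request:" as name(argument=value, ...), one argument or row to a line, values as JSON. carry_out: Moves the arm, as the interface text tells. Its arguments: {"type":"object","properties":{"series":{"type":"string"},"squeeze":{"type":"number"}},"required":["series"]}

```bash
ls; mkdir -p pics
cat > h.py <<'E'
import numpy as np, cv2
from rig import bot
def K(ci):
    f=210/np.tan(np.radians(ci['vfov'])/2); return f,ci['cx'],ci['cy']
def deproj(cam,u,v,d,ci=None):
    ci=ci or bot.camera_info(cam); f,cx,cy=K(ci)
    R=cv2.Rodrigues(np.array(ci['rvec'],float))[0]; t=np.array(ci['tvec'],float)
    if cam=='wrist':
        dx,dy=u-cx,v-cy; r=np.hypot(dx,dy)+1e-9; th=r/f
        p=np.array([dx/r*np.tan(th)*d,dy/r*np.tan(th)*d,d])
    else: p=np.array([(u-cx)/f*d,(v-cy)/f*d,d])
    return R.T@(p-t)
def proj(cam,P,ci=None):
    ci=ci or bot.camera_info(cam); f,cx,cy=K(ci)
    R=cv2.Rodrigues(np.array(ci['rvec'],float))[0]; t=np.array(ci['tvec'],float)
    p=R@np.array(P)+t
    if cam=='wrist':
        th=np.arctan2(np.hypot(p[0],p[1]),p[2]); a=np.arctan2(p[1],p[0]); return cx+f*th*np.cos(a),cy+f*th*np.sin(a)
    return cx+f*p[0]/p[2],cy+f*p[1]/p[2]
def rayz(cam,u,v,z,ci=None):
    a=deproj(cam,u,v,.5,ci); b=deproj(cam,u,v,1.,ci); s=(z-a[2])/(b[2]-a[2]); return a+s*(b-a)
def cloud(cam,dep,ci=None):
    ci=ci or bot.camera_info(cam); f,cx,cy=K(ci)
    R=cv2.Rodrigues(np.array(ci['rvec'],float))[0]; t=np.array(ci['tvec'],float)
    v,u=np.mgrid[0:420,0:560]; dx,dy=u-cx,v-cy
    if cam=='wrist':
        r=np.hypot(dx,dy)+1e-9; th=np.clip(r/f,0,1.45); X=np.stack([dx/r*np.tan(th),dy/r*np.tan(th),np.ones_like(r)],-1)
    else: X=np.stack([dx/f,dy/f,np.ones_like(dx)],-1)
    return (X*dep[...,None]-t)@R
def save(n,img,s=1.0):
    im=cv2.cvtColor(img,cv2.COLOR_RGB2BGR)
    if s!=1: im=cv2.resize(im,None,fx=s,fy=s,interpolation=cv2.INTER_CUBIC)
    cv2.imwrite('pics/'+n+'.png',im)
def st():
    s=bot.read_state(); print(round(s['clock'],2),'p',np.round(s['eef_pos'],4),'F',np.round(s['force'],1),'g',round(float(s['grip_width']),3),'q',np.round(s['qpos'],0)); return s
E
python3 - <<'E'
from h import *
s=st();print(np.round(s['tcp_rot'],3))
for c in ['scene','side','wrist']:
    im,d=bot.capture(c); save('a_'+c,im,1.4); np.save('a_'+c+'.npy',d); print(c,bot.camera_info(c))
E
```

```text
pics
0.0 p [ 0.2716 -0.5626  0.2307] F [ 0.3 -0.   0.7] g 1.001 q [60. 30. -2. 92.  1. 59. -6.]
[[-0.001  0.435 -0.901]
 [ 0.001 -0.901 -0.435]
 [-1.    -0.001  0.   ]]
scene {'vfov': 56.89231979079362, 'cx': 284.29113927083745, 'cy': 202.57771376281767, 'rvec': array([ 0.244018  ,  2.75217373, -1.3811725 ]), 'tvec': array([ 0.51964238, -0.02303013,  1.2386425 ])}
side {'vfov': 51.57936896755073, 'cx': 281.0041557100599, 'cy': 213.49813411487867, 'rvec': array([ 0.30295481, -2.77100997,  1.19991021]), 'tvec': array([0.51733059, 0.11031045, 1.21447481])}
wrist {'vfov': 65.70646984690485, 'cx': 282.23365813442507, 'cy': 215.13044478692606, 'rvec': array([-2.44513336,  1.53399358,  0.22633774]), 'tvec': array([-0.62499286, -0.03765921,  0.37898817])}
```

View pics/a_scene.png

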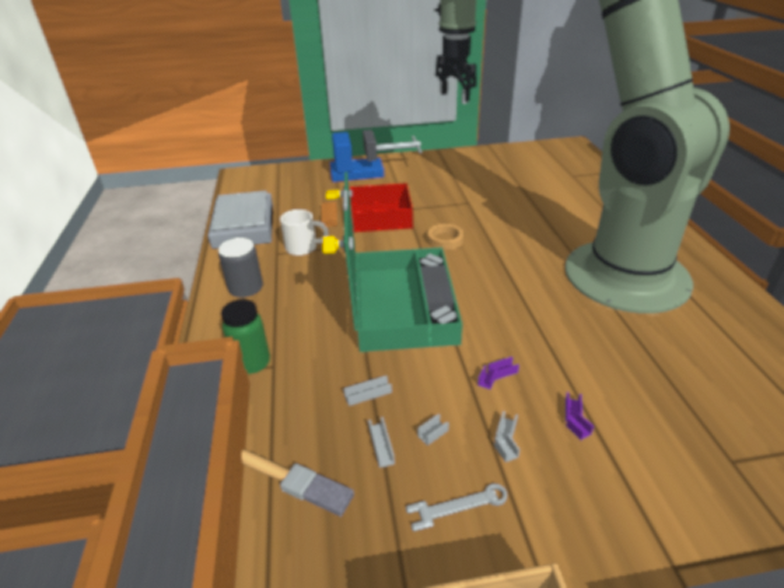

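View pics/a_side.png

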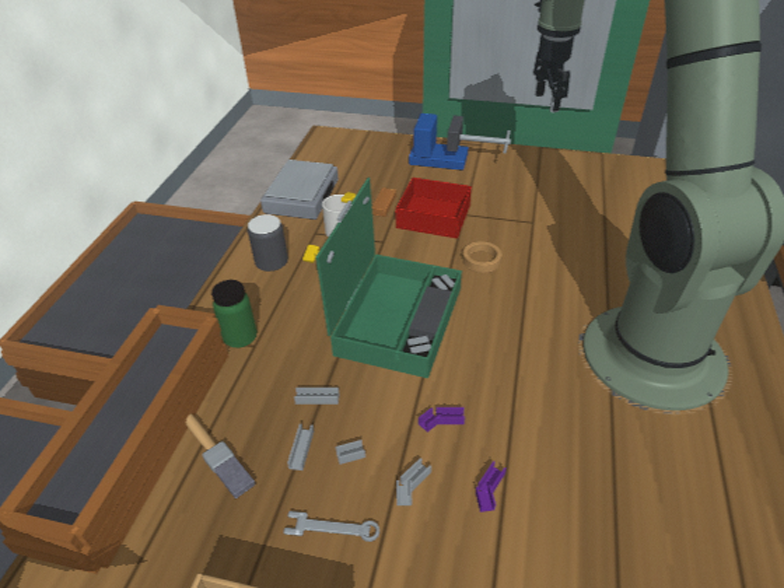

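View pics/a_wrist.png

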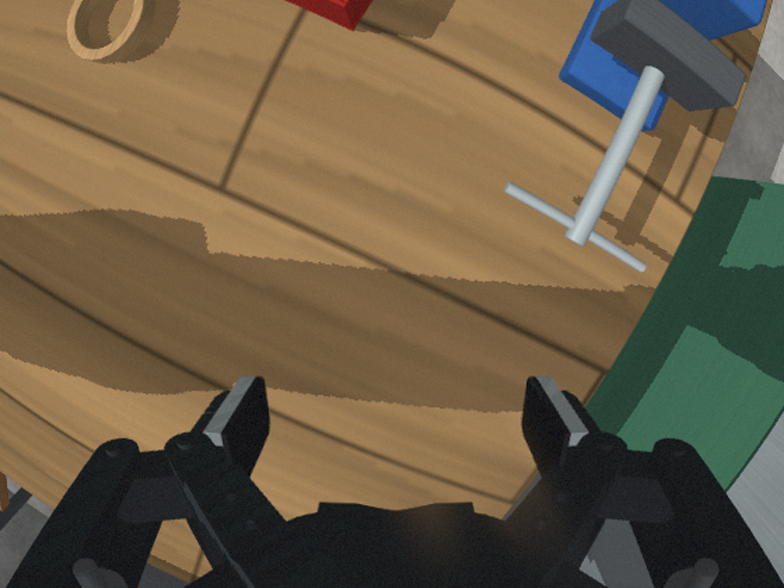

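Both views show: two sound runners (scene ~(368,390),(381,441) in the 1.4x picture), one short (432,429), one bent (507,436), two purple look-alikes, the case with the lid upright, and the red bin behind it. Next I measure positions.

```bash
cat > seg.py <<'E'
from h import *
def topview(cams=('scene','side'),zmin=.006,zmax=.035,px=1000):
    pass
def segs(cam,im,d,ci=None):
    P=cloud(cam,d,ci); hsv=cv2.cvtColor(im,cv2.COLOR_RGB2HSV)
    m=(d>0)&(P[...,2]>.007)&(P[...,2]<.04)&(hsv[...,1]<70)&(np.hypot(P[...,0],P[...,1])<1.0)&(np.hypot(P[...,0],P[...,1])>.3)
    n,l,s,c=cv2.connectedComponentsWithStats(m.astype(np.uint8),connectivity=8)
    out=[]
    for i in range(1,n):
        if s[i,4]<25: continue
        Q=P[l==i]; r=cv2.minAreaRect(Q[:,:2].astype(np.float32)*1000)
        out.append((c[i],s[i,4],r,Q[:,2].max(),Q))
    return out
E
python3 - <<'E'
from seg import *
for c in ['scene','side']:
    im=cv2.cvtColor(cv2.imread(f'pics/a_{c}.png'),cv2.COLOR_BGR2RGB); im=cv2.resize(im,(560,420),interpolation=cv2.INTER_AREA); d=np.load(f'a_{c}.npy')
    print(c)
    for o in segs(c,im,d): print(np.round(o[0]),o[1],[np.round(x,1) for x in o[2]],round(o[3],3))
    P=cloud(c,d); hsv=cv2.cvtColor(im,cv2.COLOR_RGB2HSV)
    g=(hsv[...,0]>65)&(hsv[...,0]<90)&(hsv[...,1]>120)&(d>0)&(np.abs(P[...,1])<.6)&(P[...,0]>.2)
    q=P[g&(P[...,2]>.045)&(P[...,2]<.062)]; print('rim',len(q),cv2.minAreaRect(q[:,:2].astype(np.float32)*1000))
    q=P[g&(P[...,2]>.08)&(P[...,2]<.3)]; print('lid',len(q),q.min(0),q.max(0),q.mean(0))
    r=((hsv[...,0]<5)|(hsv[...,0]>175))&(hsv[...,1]>150)&(d>0)
    q=P[r&(P[...,2]>.05)&(P[...,2]<.07)&(np.abs(P[...,1])<.6)]; print('bin',len(q),cv2.minAreaRect(q[:,:2].astype(np.float32)*1000))
    for y in ['short_mid','bent_mid','good_1_mid','scrap_bin_in','case','wing_left','wing_right','lid_edge','lid_hinge']:
        bot.capture(c)
        for k in bot.tip_of(y,c)[:4]:
            u,v=k['at'][0]*560,k['at'][1]*420; print(y,round(k['p'],2),np.round([u,v]),np.round(rayz(c,u,v,.01),3),'d',np.round(deproj(c,u,v,d[int(v),int(u)]),3))
st()
E
```

```text
scene
[539. 114.] 152 [array([-631.4, -433.6]), array([256.2,  13.9]), np.float64(89.1)] 0.04
[174. 167.] 328 [array([ 834.1, -353.7]), array([235.6, 118.1]), np.float64(50.1)] 0.04
[215. 174.] 188 [array([ 723.1, -245.3]), array([88.6, 36.1]), np.float64(2.1)] 0.04
[175. 205.] 211 [array([854.7, -92. ]), array([74.2, 30.5]), np.float64(8.1)] 0.04
[314. 223.] 69 [array([453.4, 102.9]), array([43.6, 51.4]), np.float64(85.4)] 0.04
[261. 274.] 131 [array([624.8, 238.6]), array([79.6,  6.9]), np.float64(11.4)] 0.022
[264. 280.] 139 [array([620.7, 259.6]), array([79.2,  6.6]), np.float64(11.4)] 0.022
[358. 314.] 89 [array([423.2, 385.2]), array([84.8, 16.9]), np.float64(74.6)] 0.022
[306. 303.] 77 [array([533.3, 345.1]), array([45.7,  7. ]), np.float64(27.7)] 0.022
[366. 312.] 77 [array([405.2, 389. ]), array([68.3, 17.7]), np.float64(73.2)] 0.022
[277. 314.] 63 [array([604.6, 360.1]), array([ 3. , 78.9]), np.float64(4.7)] 0.021
[268. 315.] 60 [array([625.4, 361.7]), array([ 3.4, 79.5]), np.float64(4.7)] 0.022
[312. 308.] 72 [array([522. , 362.6]), array([46.9,  5.5]), np.float64(29.8)] 0
[... 4058 characters left out ...]
.144  0.01 ] d [0.66  0.103 0.224]
wing_left 0.21 [215. 319.] [0.614 0.36  0.01 ] d [ 0.618  0.353 -0.   ]
wing_right 0.54 [249. 138.] [ 0.753 -0.423  0.01 ] d [ 0.646 -0.104  0.229]
wing_right 0.51 [220. 185.] [ 0.768 -0.134  0.01 ] d [0.66  0.109 0.223]
wing_right 0.21 [245. 152.] [ 0.741 -0.331  0.01 ] d [0.619 0.016 0.266]
lid_edge 0.74 [246. 154.] [ 0.735 -0.324  0.01 ] d [0.618 0.013 0.259]
lid_edge 0.59 [294. 338.] [0.416 0.369 0.01 ] d [0.416 0.369 0.011]
lid_hinge 0.87 [250. 204.] [ 0.646 -0.063  0.01 ] d [0.613 0.03  0.097]
lid_hinge 0.71 [274. 226.] [0.548 0.015 0.01 ] d [0.55  0.006 0.001]
1.95 p [ 0.2717 -0.5628  0.2313] F [ 0.8 -0.2  0.4] g 0.999 q [60. 30. -2. 92.  1. 59. -6.]
```

```bash
cat > plan.py <<'E'
from h import *
import sys
def rotfrom(jaw,tilt=None):
    a=np.radians(jaw); x=np.array([0,0,-1.]); y=np.array([np.cos(a),np.sin(a),0]); return np.stack([x,y,np.cross(x,y)],1)
def plan(P,R,tgt,Rt,op,vmax=6.2,wmax=.18):
    """rows from P,R to tgt; print numbers (shift applied in axes before row's turn)"""
    tgt=np.array(tgt,float); d=np.linalg.norm(tgt-P)*100
    rv=cv2.Rodrigues(R.T@Rt)[0].ravel(); w=np.linalg.norm(rv)
    n=max(1,int(np.ceil(max(d/vmax,w/wmax))))
    for i in range(n):
        sh=R.T@(tgt-P)*100/(n-i); rv=cv2.Rodrigues(R.T@Rt)[0].ravel()/(n-i)
        sh=np.round(sh,2); rv=np.round(rv,3)
        print(op,*[f'{v:g}' for v in sh],*[f'{v:g}' for v in rv],end='; ' if i<n-1 else '\n')
        P=P+R@sh/100; R=R@cv2.Rodrigues(rv)[0]
    return P,R
def go(wps,vmax=6.2):
    """wps: list of (xyz,jaw,open)"""
    s=st(); P=np.array(s['eef_pos']); R=np.array(s['tcp_rot']).reshape(3,3)
    for w in wps:
        Rt=rotfrom(w[1]) if np.isscalar(w[1]) else w[1]
        P,R=plan(P,R,w[0],Rt,w[2],*( [w[3]] if len(w)>3 else [vmax]))
E
python3 - <<'E'
from plan import *
D={c:np.load(f'a_{c}.npy') for c in ['scene','side']}
for c in D:
    P=cloud(c,D[c]); im=cv2.resize(cv2.imread(f'pics/a_{c}.png'),(560,420),interpolation=cv2.INTER_AREA)
    hsv=cv2.cvtColor(im,cv2.COLOR_BGR2HSV)
    print(c,hsv[int(300/1.4),int(375/1.4)] if c=='scene' else hsv[220,270])
    b=(P[...,0]>.35)&(P[...,0]<.75)&(np.abs(P[...,1]-.015)<.2)&(D[c]>0)
    g=b&(hsv[...,0]>60)&(hsv[...,0]<95)&(hsv[...,1]>100)
    q=P[g&(P[...,2]>.048)&(P[...,2]<.058)&(P[...,0]<.6)]; print('rim',len(q),cv2.minAreaRect(q[:,:2].astype(np.float32)*1000))
    q=P[g&(P[...,2]>.1)&(P[...,2]<.25)]; print('lid',len(q),q.mean(0),np.linalg.svd(q-q.mean(0),full_matrices=False)[2][2], q[:,1].min(),q[:,1].max())
go([((.40,-.2,.26),-70,.6),((.45,.15,.26),-76,.6),((.622,.247,.16),-78.6,.6)])
E
```

```text
scene [ 74 128 135]
rim 318 ((511.9847106933594, 15.4423828125), (271.40972900390625, 188.427490234375), 85.99966430664062)
lid 185 [0.62557851 0.09780609 0.16802483] [ 0.99451885 -0.10276884 -0.01925652] -0.02636231339214382 0.1408171238923855
side [ 75 117 111]
rim 504 ((511.0101013183594, 12.660446166992188), (273.44842529296875, 196.32778930664062), 85.55950927734375)
lid 1464 [0.6179006  0.02812462 0.17111684] [ 0.99580534 -0.08986806 -0.0171891 ] -0.1167989236350762 0.13849101440341313
1.95 p [ 0.2717 -0.5628  0.2313] F [ 0.8 -0.2  0.4] g 0.999 q [60. 30. -2. 92.  1. 59. -6.]
0.6 -0.41 -3.87 -3.9 0.014 0 0; 0.6 -0.41 -3.93 -3.85 0.014 0 0; 0.6 -0.41 -3.98 -3.79 0.015 0 0; 0.6 -0.41 -4.03 -3.74 0.014 0 0; 0.6 -0.41 -4.09 -3.68 0.015 0 0; 0.6 -0.41 -4.14 -3.61 0.014 0 0; 0.6 -0.41 -4.19 -3.56 0.015 0 0
0.6 0 -5.2 -2.78 0.017 0 0; 0.6 0 -5.24 -2.69 0.017 0 0; 0.6 0 -5.29 -2.6 0.018 0 0; 0.6 0 -5.33 -2.5 0.017 0 0; 0.6 0 -5.38 -2.41 0.018 0 0; 0.6 0 -5.42 -2.31 0.017 0 0
0.6 2.5 -1.31 -4.76 0.011 0 0; 0.6 2.5 -1.36 -4.75 0.012 0 0; 0.6 2.5 -1.42 -4.73 0.011 0 0; 0.6 2.5 -1.47 -4.71 0.012 0 0
```

Request:
carry_out(
  series="0.6 -0.5 -4.7 -4.5 0.02 0 0; 0.6 -0.5 -4.7 -4.5 0.02 0 0; 0.6 -0.5 -4.8 -4.4 0.02 0 0; 0.6 -0.5 -4.8 -4.4 0.02 0 0; 0.6 -0.5 -4.9 -4.3 0.02 0 0",
)

```text
clock: 2.58
eef_pos: [0.375, -0.2669, 0.2556]
tcp_rot: [[0.001, 0.342, -0.94], [-0.0, -0.94, -0.342], [-1.0, 0.001, -0.0]]
force: [2.2, -0.4, -0.9]
grip_width: 0.602
```

Request:
carry_out(
  series="0.6 0 -5.2 -2.8 0.02 0 0; 0.6 0 -5.2 -2.7 0.02 0 0; 0.6 0 -5.3 -2.6 0.02 0 0; 0.6 0 -5.3 -2.5 0.02 0 0; 0.6 0 -5.4 -2.4 0.02 0 0",
)

```text
clock: 3.2
eef_pos: [0.4181, 0.0242, 0.2556]
tcp_rot: [[0.001, 0.246, -0.969], [-0.0, -0.969, -0.246], [-1.0, 0.0, -0.001]]
force: [0.8, -0.5, -0.2]
grip_width: 0.6
```

Run:
```python
from plan import *
go([((.47,.15,.24),-76,.6),((.622,.247,.15),-78.6,.6)])
```

```text
3.2 p [0.4181 0.0242 0.2556] F [ 0.8 -0.5 -0.2] g 0.6 q [  6.  10. -20. 118.   4.  52. -92.]
0.6 0.52 -3.64 -2.71 0.001 -0 -0; 0.6 0.52 -3.64 -2.71 0.002 -0 -0; 0.6 0.52 -3.64 -2.69 0.001 -0.001 -0
0.6 2.25 -1.43 -4.28 0.011 0 -0; 0.6 2.25 -1.48 -4.26 0.012 0 -0; 0.6 2.25 -1.53 -4.24 0.011 0 -0; 0.6 2.25 -1.58 -4.22 0.012 0 -0
```

Request:
carry_out(
  series="0.6 0.5 -5.5 -4 0 0 0; 0.6 0.5 -5.5 -4.1 0 0 0; 0.6 2.2 -1.5 -4.3 0.01 0 0; 0.6 2.3 -1.5 -4.3 0.02 0 0; 0.6 2.3 -1.5 -4.2 0.02 0 0",
)

```text
clock: 3.82
eef_pos: [0.5799, 0.2126, 0.1773]
tcp_rot: [[0.0, 0.198, -0.98], [-0.0, -0.98, -0.198], [-1.0, 0.0, -0.0]]
force: [0.4, -0.5, 1.6]
grip_width: 0.597
```

```bash
cat > look.py <<'E'
from seg import *
def look(n,cam='wrist',show=True):
    st(); ci=bot.camera_info(cam); im,d=bot.capture(cam); save(n,im,1.4)
    for o in segs(cam,im,d,ci):
        if o[1]>60: print(np.round(o[0]),o[1],[np.round(x,1) for x in o[2]],round(o[3],3))
    return im,d,ci
E
python3 - <<'E'
from look import *
look('b1')
E
```

```text
3.83 p [0.5799 0.2126 0.1773] F [ 0.4 -0.5  1.6] g 0.597 q [ -12.   34.  -20.   95.   14.   54. -116.]
[106.  33.] 2945 [array([721.1, 426.2]), array([ 43.3, 103.7]), np.float64(54.5)] 0.023
[267. 145.] 326 [array([625.8, 235.9]), array([79.4,  3.2]), np.float64(12.6)] 0.022
[245. 146.] 381 [array([620.5, 256.4]), array([79.3,  4.2]), np.float64(12.0)] 0.022
[147. 126.] 279 [array([625.6, 358.3]), array([ 3.7, 80.6]), np.float64(4.5)] 0.022
[ 47. 156.] 292 [array([577.8, 490.1]), array([29.6, 36.4]), np.float64(5.7)] 0.01
[144. 146.] 289 [array([604.7, 357.6]), array([ 3.4, 79.9]), np.float64(4.9)] 0.022
[ 50. 190.] 80 [array([536.4, 485.3]), array([28.3, 15.2]), np.float64(1.7)] 0.008
[151. 216.] 328 [array([533.3, 341.4]), array([44.9,  5. ]), np.float64(30.9)] 0.022
[ 51. 214.] 74 [array([504.2, 481.9]), array([31.4, 15.1]), np.float64(6.0)] 0.009
[135. 222.] 317 [array([523. , 359.2]), array([44.3,  4.4]), np.float64(29.9)] 0.021
[ 56. 245.] 171 [array([466.2, 479.6]), array([41.4, 30.5]), np.float64(23.3)] 0.01
[323. 297.] 546 [array([476.5, 149.1]), array([ 1.8, 98.7]), np.float64(84.8)] 0.04
[100. 285.] 172 [array([430.9, 407.8]), array([ 4.9, 35.6]), np.float64(11.1)] 0.021
[114. 300.] 419 [array([412.4, 390.2]), array([25.9, 56.9]), np.float64(33.6)] 0.021
[330. 331.] 331 [array([451.5, 128.2]), array([21.3, 43.8]), np.float64(84.3)] 0.039
[  6. 381.] 548 [array([144.9, 660.1]), array([ 30.4, 140.2]), np.float64(77.2)] 0.04
```

View pics/b1.png

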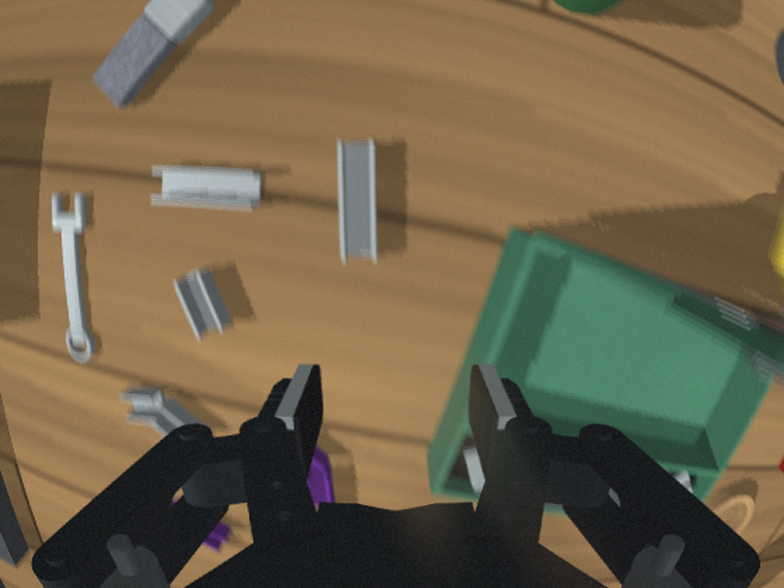

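Run:
```python
from plan import *
go([((.623,.2465,.12),-78,.6),((.623,.2465,.006),-78,.6,3.9)])
```

```text
3.88 p [0.5819 0.215  0.1736] F [-6.1 -1.8 -6.2] g 0.6 q [ -12.   34.  -20.   95.   14.   54. -116.]
0.6 2.68 -1.13 -2.33 -0.005 0.001 0; 0.6 2.67 -1.13 -2.33 -0.005 0.001 0.001
0.6 3.8 0 -0 -0 -0 -0; 0.6 3.8 0 -0 -0 -0 -0; 0.6 3.8 0 -0 -0 -0 -0
```

Request:
carry_out(
  series="0.6 2.7 -1.1 -2.3 0 0 0; 0.6 2.7 -1.1 -2.3 0 0 0; 0.6 4 0 0 0 0 0; 0.6 4 0 0 0 0 0; 0.6 0 0 0 0 0 0",
)

```text
clock: 4.5
eef_pos: [0.6177, 0.2417, 0.0416]
tcp_rot: [[-0.004, 0.199, -0.98], [-0.002, -0.98, -0.199], [-1.0, 0.001, 0.005]]
force: [-0.5, 0.8, 0.6]
grip_width: 0.6
```

Run:
```python
from plan import *
go([((.623,.2465,.006),-78,.6,3.9)])
```

```text
4.5 p [0.6177 0.2417 0.0416] F [-0.5  0.8  0.6] g 0.6 q [ -16.   47.  -17.   91.   18.   44. -119.]
0.6 3.56 -0.37 -0.63 -0.009 0.005 -0.001
```

Request:
carry_out(
  series="0.6 1.8 -0.2 -0.3 -0.01 0 0; 0.6 1.75 -0.2 -0.3 0 0.005 0; 0.6 0 0 0 0 0 0; 0.2 0 0 0 0 0 0; 0.2 0 0 0 0 0 0",
  squeeze=50,
)

```text
clock: 5.12
eef_pos: [0.6249, 0.2477, 0.0096]
tcp_rot: [[0.006, 0.208, -0.978], [0.002, -0.978, -0.208], [-1.0, -0.0, -0.006]]
force: [0.4, 0.4, -0.2]
grip_width: 0.259
```

Request:
carry_out(
  series="0.1 0 0 0 0 0 0; 0.1 0 0 0 0 0 0; 0.1 -2 0 0 0 0 0; 0.1 -4 0 0 0 0 0; 0.1 -4 0 0 0 0 0",
)

```text
clock: 5.75
eef_pos: [0.6239, 0.2474, 0.1111]
tcp_rot: [[0.005, 0.208, -0.978], [0.001, -0.978, -0.208], [-1.0, -0.0, -0.006]]
force: [0.6, 0.4, -1.3]
grip_width: 0.263
```

Run:
```python
from look import *
look('b2')
```

```text
5.75 p [0.6239 0.2474 0.1111] F [ 0.6  0.4 -1.3] g 0.263 q [ -15.   42.  -19.   89.   16.   51. -117.]
[96. 61.] 5286 [array([720.5, 426.1]), array([ 42. , 105.4]), np.float64(54.4)] 0.022
[148. 188.] 688 [array([625.5, 359. ]), array([ 4.1, 80. ]), np.float64(4.6)] 0.023
[ 33. 212.] 377 [array([576.1, 489.9]), array([33.4, 37.4]), np.float64(6.2)] 0.01
[147. 213.] 751 [array([604.5, 357.4]), array([ 4.2, 80.5]), np.float64(4.2)] 0.022
[155. 286.] 381 [array([537. , 343.3]), array([37.6,  4.9]), np.float64(29.0)] 0.022
[138. 294.] 448 [array([523.8, 360.4]), array([42.7,  5.4]), np.float64(30.3)] 0.021
[ 50. 310.] 154 [array([460.9, 477.7]), array([31.6, 30.4]), np.float64(57.0)] 0.009
[  3. 411.] 143 [array([166.3, 659.4]), array([ 4.9, 69.4]), np.float64(88.0)] 0.032
```

View pics/b2.png

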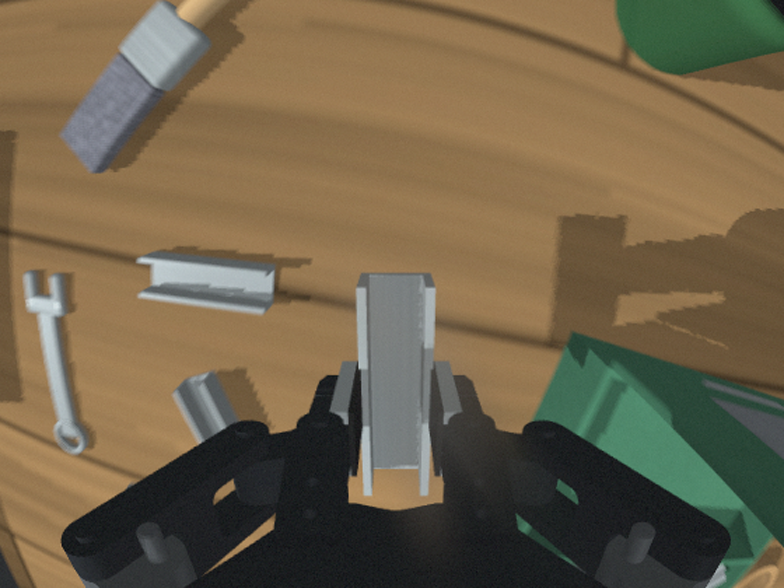

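Run:
```python
from plan import *
go([((.54,.2,.115),-86,.1),((.5475,.075,.112),-95,.1),((.5475,.075,.014),-95,.1,3.5)])
```

```text
5.8 p [0.6261 0.2484 0.1167] F [3.4 0.5 5.9] g 0.261 q [ -15.   42.  -19.   89.   16.   51. -117.]
0.1 0.03 1.47 4.71 0.07 -0.006 0.001; 0.1 0.05 1.8 4.6 0.07 -0.006 0.001
0.1 0.1 4.18 0.04 0.052 0 0; 0.1 0.1 4.17 -0.18 0.052 0 0; 0.1 0.1 4.15 -0.39 0.053 0 0
0.1 3.27 0 -0 -0 0 0; 0.1 3.26 0 -0 -0 0 0; 0.1 3.27 0.01 -0 -0 0 0
```

Request:
carry_out(
  series="0.1 0 1.5 4.7 0.07 -0.006 0; 0.1 0 1.8 4.6 0.07 0 0; 0.1 0.1 4.2 0 0.05 0 0; 0.1 0.1 4.2 -0.2 0.05 0 0; 0.1 0.1 4.2 -0.4 0.05 0 0",
)

```text
clock: 6.42
eef_pos: [0.5468, 0.0715, 0.1066]
tcp_rot: [[0.0, -0.082, -0.997], [0.0, -0.997, 0.082], [-1.0, -0.0, -0.0]]
force: [0.2, 0.5, -1.7]
grip_width: 0.263
```

Request:
carry_out(
  series="0.1 0 0 0 0 0 0; 0.1 2 0 0 0 0 0; 0.1 2 0 0 0 0 0; 0.1 2 0 0 0 0 0; 0.1 0 0 0 0 0 0",
)

```text
clock: 7.05
eef_pos: [0.5459, 0.0734, 0.0451]
tcp_rot: [[-0.002, -0.079, -0.997], [0.0, -0.997, 0.079], [-1.0, 0.0, 0.002]]
force: [-0.5, 0.1, -1.7]
grip_width: 0.265
```

Run:
```python
from plan import *
go([((.5475,.075,.014),-95,.1,3.5)])
```

```text
7.05 p [0.5459 0.0734 0.0451] F [-0.5  0.1 -1.7] g 0.265 q [  -4.   39.  -13.  110.   15.   33. -122.]
0.1 3.11 -0.17 -0.15 0.008 0.002 -0
```

Request:
carry_out(
  series="0.1 1.5 -0.1 -0.1 0 0 0; 0.1 1.5 -0.1 0 0 0 0; 0.1 0 0 0 0 0 0; 0.5 0 0 0 0 0 0; 0.5 0 0 0 0 0 0",
)

```text
clock: 7.68
eef_pos: [0.5476, 0.0747, 0.0153]
tcp_rot: [[-0.001, -0.08, -0.997], [0.0, -0.997, 0.08], [-1.0, 0.0, 0.001]]
force: [0.8, 0.4, 0.1]
grip_width: 0.501
```

Request:
carry_out(
  series="0.5 -3 0 0 0 0 0; 0.5 -6 0 0 0 0 0; 0.5 -4 0 0 -0.18 0 0; 0.5 0 -4 0.5 -0.18 0 0; 0.5 0 -4 1 -0.18 0 0",
)

```text
clock: 8.3
eef_pos: [0.5184, 0.1506, 0.1461]
tcp_rot: [[0.001, 0.448, -0.894], [0.001, -0.894, -0.448], [-1.0, -0.0, -0.001]]
force: [0.5, 1.2, -0.8]
grip_width: 0.501
```

Run:
```python
from look import *
look('b3'); look('b3s','side')
from plan import *
go([((.54,.22,.15),-40,.6),((.615,.358,.12),4.5,.6)])
```

```text
8.3 p [0.5184 0.1506 0.1461] F [ 0.5  1.2 -0.8] g 0.501 q [  -4.   30.  -25.  108.   18.   45. -102.]
[131.   7.] 362 [array([625. , 359.3]), array([ 3.5, 79.4]), np.float64(5.0)] 0.022
[25. 30.] 342 [array([567.2, 488.7]), array([48.8, 37.4]), np.float64(5.6)] 0.01
[123.  27.] 371 [array([604.4, 356.9]), array([ 3.8, 81. ]), np.float64(4.6)] 0.022
[104. 105.] 425 [array([532.7, 340.9]), array([45.9,  5.1]), np.float64(29.2)] 0.022
[ 9. 92.] 61 [array([499.9, 480.6]), array([16. , 18.1]), np.float64(89.6)] 0.008
[ 86. 109.] 422 [array([522.1, 359.2]), array([45. ,  5.5]), np.float64(30.4)] 0.021
[  5. 120.] 153 [array([469.5, 474.5]), array([44.9, 20.9]), np.float64(20.7)] 0.01
[371. 216.] 2601 [array([545.5,  74.8]), array([25.4, 80.1]), np.float64(85.4)] 0.027
[ 32. 175.] 117 [array([431. , 407.2]), array([ 3.8, 35.1]), np.float64(12.4)] 0.021
[ 49. 205.] 966 [array([412. , 378.6]), array([74.7, 35.5]), np.float64(72.5)] 0.021
[271. 236.] 130 [array([488.9, 147.8]), array([ 0.5, 28.7]), np.float64(84.8)] 0.04
[292. 248.] 233 [array([490.7, 125.5]), array([26.2,  1.4]), np.float64(8
[... 886 characters left out ...]
] 75 [array([521.1, 359.9]), array([44.9,  6.3]), np.float64(31.4)] 0.022
[294. 335.] 67 [array([415.7, 364.9]), array([50.1,  4.9]), np.float64(61.4)] 0.023
[299. 343.] 83 [array([403.4, 385.9]), array([69.5, 17.5]), np.float64(74.1)] 0.022
[215. 371.] 78 [array([571. , 485.5]), array([24.8, 42.6]), np.float64(43.7)] 0.013
8.4 p [0.5163 0.1535 0.1458] F [-0.7 -0.3  0.3] g 0.498 q [  -4.   30.  -25.  108.   18.   45. -102.]
0.6 -0.14 -1.62 -1.71 -0.134 -0 0.001; 0.6 -0.14 -1.37 -1.91 -0.134 -0 0.001; 0.6 -0.13 -1.11 -2.07 -0.135 -0 0
0.6 0.6 -0.62 -3.08 -0.155 -0 0; 0.6 0.6 -0.14 -3.14 -0.155 -0 0; 0.6 0.6 0.34 -3.12 -0.156 -0 0; 0.6 0.6 0.82 -3.03 -0.155 -0 0; 0.6 0.6 1.29 -2.87 -0.156 -0 0
```

View pics/b3s.png

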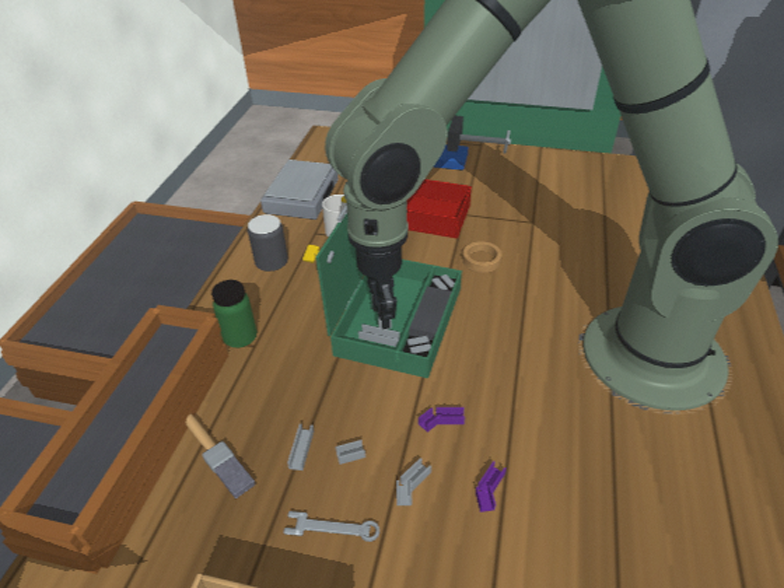

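Request:
carry_out(
  series="0.6 0 -1.6 -1.7 -0.15 0 0; 0.6 0 -1.4 -1.9 -0.15 0 0; 0.6 0 -1.1 -2.1 -0.15 0 0; 0.6 0.6 -0.6 -3.1 -0.15 0 0; 0.6 0.6 -0.1 -3.1 -0.15 0 0",
)

```text
clock: 9.02
eef_pos: [0.5708, 0.2723, 0.1333]
tcp_rot: [[-0.001, 0.937, -0.35], [-0.0, -0.35, -0.937], [-1.0, -0.001, 0.0]]
force: [0.9, -0.3, -0.3]
grip_width: 0.598
```

Request:
carry_out(
  series="0.6 0.6 0.5 -3.1 -0.15 0 0; 0.6 0.6 1 -3.1 -0.15 0 0; 0.6 0.6 1.4 -2.8 -0.08 0 0; 0.6 0 0 0 0 0 0; 0.6 0 0 0 0 0 0",
)

```text
clock: 9.65
eef_pos: [0.6176, 0.3538, 0.1151]
tcp_rot: [[-0.001, 1.0, 0.017], [-0.001, 0.017, -1.0], [-1.0, -0.001, 0.001]]
force: [0.5, 0.7, -0.1]
grip_width: 0.593
```

Run:
```python
from look import *
look('b4')
from plan import *
go([((.615,.358,.006),4.6,.6,4)])
```

```text
9.65 p [0.6176 0.3538 0.1151] F [ 0.5  0.7 -0.1] g 0.593 q [-13.  49. -38.  81.  32.  61. -56.]
[229.  40.] 979 [array([571.9, 489.8]), array([41.9, 37. ]), np.float64(7.4)] 0.01
[188.  46.] 84 [array([541.4, 487.2]), array([ 9.8, 20.6]), np.float64(53.2)] 0.009
[154.  55.] 79 [array([513.5, 481.7]), array([13.6, 13.7]), np.float64(28.5)] 0.009
[104.  67.] 451 [array([469.5, 476.2]), array([31.5, 48. ]), np.float64(78.6)] 0.009
[412. 126.] 6294 [array([720.7, 426.4]), array([ 42.4, 106. ]), np.float64(54.9)] 0.022
[ 69. 151.] 408 [array([431.1, 408.1]), array([ 5.6, 33.8]), np.float64(11.1)] 0.021
[ 50. 174.] 762 [array([404.8, 384.2]), array([71.6, 19.4]), np.float64(73.6)] 0.021
[293. 206.] 419 [array([625.6, 359.1]), array([ 3.1, 80.3]), np.float64(4.7)] 0.022
[266. 208.] 505 [array([604.6, 357.7]), array([ 3.2, 79.9]), np.float64(4.8)] 0.021
[ 64. 199.] 449 [array([418., 364.]), array([50.8,  4.4]), np.float64(58.8)] 0.021
[166. 205.] 251 [array([522.6, 359.7]), array([46.3,  3.4]), np.float64(30.2)] 0.021
[179. 227.] 292 [array([532.7, 341.5]), array([46.8,  3.6]), np.float64(29.5)] 0.022
9.7 p [0.6177 0.3536 0.1154] F [ 0.  -0.2 -0.3] g 0.599 q [-13.  49. -38.  81.  32.  61. -56.]
0.6 3.65 -0.08 -0.15 -0.021 0 0; 0.6 3.65 -0.08 -0.15 -0.021 0 0; 0.6 3.64 -0.08 -0.16 -0.021 0.001 0.001
```

Request:
carry_out(
  series="0.6 3.7 -0.1 -0.2 -0.03 0 0; 0.6 3.6 -0.1 -0.2 -0.03 0 0; 0.6 3.6 -0.1 -0.1 0 0 0; 0.6 0 0 0 0 0 0; 0.2 0 0 0 0 0 0",
)

```text
clock: 10.32
eef_pos: [0.615, 0.3595, 0.0081]
tcp_rot: [[0.0, 0.997, 0.078], [0.001, 0.078, -0.997], [-1.0, 0.0, -0.001]]
force: [-0.5, 0.2, -0.0]
grip_width: 0.401
```

Request:
carry_out(
  series="0.1 0 0 0 0 0 0; 0.1 0 0 0 0 0 0; 0.1 0 0 0 0 0 0; 0.1 -4 0 0 0 0 0; 0.1 -5 0 0 0 0 0",
)

```text
clock: 10.95
eef_pos: [0.6142, 0.3592, 0.098]
tcp_rot: [[-0.001, 0.997, 0.079], [-0.0, 0.079, -0.997], [-1.0, -0.001, 0.0]]
force: [0.8, 0.2, -0.3]
grip_width: 0.272
```

Run:
```python
from look import *
look('b5')
from plan import *
go([((.54,.2,.115),60,.1),((.545,-.02,.112),85,.1),((.545,-.02,.014),85,.1,3.5)])
```

```text
10.95 p [0.6142 0.3592 0.098 ] F [ 0.8  0.2 -0.3] g 0.272 q [-13.  51. -38.  81.  34.  60. -54.]
[241.  38.] 1051 [array([574. , 490.2]), array([38. , 36.9]), np.float64(4.7)] 0.01
[206.  40.] 123 [array([548.7, 487.2]), array([14.8, 16.3]), np.float64(89.3)] 0.009
[171.  42.] 139 [array([524. , 485.4]), array([22.9, 14.4]), np.float64(10.5)] 0.009
[101.  59.] 403 [array([461.7, 477.5]), array([30.4, 31.8]), np.float64(46.4)] 0.01
[146.  51.] 79 [array([502.3, 480.5]), array([ 8.4, 19.9]), np.float64(45.1)] 0.009
[428. 143.] 6908 [array([723.6, 424.5]), array([ 42.5, 113.4]), np.float64(55.1)] 0.022
[ 63. 146.] 473 [array([430.8, 408. ]), array([ 5.7, 33.7]), np.float64(13.8)] 0.021
[ 42. 169.] 845 [array([404.9, 384.3]), array([71.6, 18.5]), np.float64(73.0)] 0.022
[ 55. 197.] 495 [array([417.8, 363.9]), array([51.5,  5.3]), np.float64(58.6)] 0.021
[163. 211.] 313 [array([522.3, 359.5]), array([47.3,  3.8]), np.float64(29.7)] 0.021
[176. 235.] 382 [array([532.8, 341.5]), array([47. ,  3.8]), np.float64(30.4)] 0.021
11.0 p [0.6165 0.3612 0.1058] F [3.4 1.6 6.8] g 0.263 q [-13.  50. -38.  81.  33.  60. -54.]
0.1 -0.17 -1.48 2.58 -0.161 -0 -0.001; 0.1 -0.17 -1.87 2.31 -0.162 -0 -0.001; 0.1 -0.17 -2.22 1.97 -0.161 -0 -0.001; 0.1 -0.17 -2.51 1.59 -0.162 -0 -0.002; 0.1 -0.16 -2.74 1.17 -0.161 -0 -0.001; 0.1 -0.16 -2.89 0.71 -0.162 -0.001 -0.002
0.1 0.08 -4.7 2.86 -0.109 0 0; 0.1 0.08 -4.98 2.33 -0.109 0 0; 0.1 0.07 -5.21 1.77 -0.109 0 0; 0.1 0.08 -5.37 1.2 -0.109 0 0
0.1 3.27 0 -0 -0 0 0; 0.1 3.26 0 -0 -0 0 0; 0.1 3.27 0 -0.01 -0 0 0
```

View pics/b5.png

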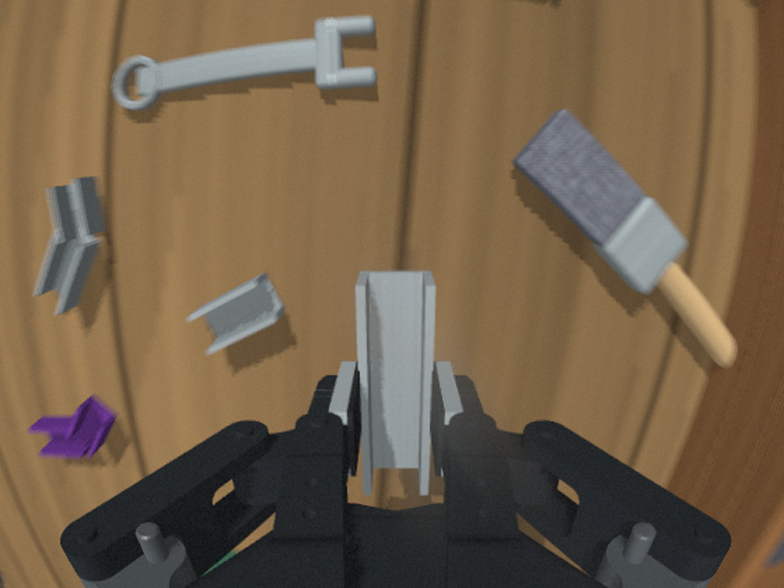

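Request:
carry_out(
  series="0.1 -0.2 -1.5 2.6 -0.16 0 0; 0.1 -0.2 -1.9 2.3 -0.16 0 0; 0.1 -0.2 -2.2 2 -0.16 0 0; 0.1 -0.2 -2.5 1.6 -0.16 0 0; 0.1 -0.2 -2.7 1.2 -0.16 0 0",
)

```text
clock: 11.62
eef_pos: [0.5508, 0.2239, 0.1076]
tcp_rot: [[0.001, 0.634, 0.773], [-0.0, 0.773, -0.634], [-1.0, 0.0, 0.001]]
force: [0.8, -1.5, -1.7]
grip_width: 0.261
```

Run:
```python
from plan import *
go([((.545,-.02,.115),85,.1,5)])
```

```text
11.62 p [0.5508 0.2239 0.1076] F [ 0.8 -1.5 -1.7] g 0.261 q [  5.  45. -50. 100.  41.  55. -11.]
0.1 -0.15 -3.85 3 -0.12 0 -0; 0.1 -0.15 -4.18 2.52 -0.12 0 -0; 0.1 -0.15 -4.45 2 -0.12 0 -0; 0.1 -0.15 -4.66 1.46 -0.12 0 -0; 0.1 -0.14 -4.79 0.89 -0.12 0.001 -0
```

Request:
carry_out(
  series="0.1 -0.2 -3.8 2.9 -0.12 0 0; 0.1 -0.2 -4.1 2.5 -0.12 0 0; 0.1 -0.2 -4.4 2 -0.12 0 0; 0.1 0 -4.6 1.4 -0.12 0 0; 0.1 0 -4.7 0.9 -0.12 0 0",
)

```text
clock: 12.25
eef_pos: [0.544, -0.017, 0.1135]
tcp_rot: [[0.001, 0.088, 0.996], [-0.001, 0.996, -0.088], [-1.0, -0.001, 0.001]]
force: [1.3, 0.1, -1.2]
grip_width: 0.263
```

Request:
carry_out(
  series="0.1 0 0 0 0 0 0; 0.1 2 0 0 0 0 0; 0.1 2 0 0 0 0 0; 0.1 2 0 0 0 0 0; 0.1 0 0 0 0 0 0",
)

```text
clock: 12.88
eef_pos: [0.5427, -0.0144, 0.0506]
tcp_rot: [[-0.004, 0.091, 0.996], [0.0, 0.996, -0.091], [-1.0, 0.0, -0.004]]
force: [-0.5, 0.4, 0.2]
grip_width: 0.262
```

Run:
```python
from plan import *
go([((.543,-.02,.014),85,.1,2.5)])
```

```text
12.88 p [ 0.5427 -0.0144  0.0506] F [-0.5  0.4  0.2] g 0.262 q [ 32.  49. -54. 109.  52.  51.  36.]
0.1 1.83 -0.28 0.05 -0.002 -0.002 -0; 0.1 1.83 -0.27 0.04 -0.001 -0.002 -0
```

Request:
carry_out(
  series="0.1 1.8 -0.3 0 0 0 0; 0.1 1.8 -0.3 0 0 0 0; 0.1 0 0 0 0 0 0; 0.5 0 0 0 0 0 0; 0.5 0 0 0 0 0 0",
)

```text
clock: 13.5
eef_pos: [0.5432, -0.0212, 0.0165]
tcp_rot: [[-0.001, 0.092, 0.996], [-0.0, 0.996, -0.092], [-1.0, -0.0, -0.001]]
force: [0.0, 0.5, -0.4]
grip_width: 0.503
```

Request:
carry_out(
  series="0.5 -3 0 0 0 0 0; 0.5 -6 0 0 0 0 0; 0.6 -4 3 -1 0 0 0; 0.6 0 4 -2 0 0 0; 0.6 0 4 -1 0 0 0",
)

```text
clock: 14.12
eef_pos: [0.513, 0.0928, 0.1472]
tcp_rot: [[0.0, 0.092, 0.996], [-0.001, 0.996, -0.092], [-1.0, -0.001, 0.0]]
force: [-0.0, 0.4, 0.1]
grip_width: 0.601
```

Run:
```python
from look import *
look('b6')
from plan import *
go([((.527,.351,.12),120,.6)])
go([((.527,.351,.12),-60,.6)])
```

```text
14.12 p [0.513  0.0928 0.1472] F [-0.   0.4  0.1] g 0.601 q [ 26.  40. -62. 110.  42.  57.  29.]
[540.  80.] 357 [array([403.9, 380.7]), array([65.5, 17.9]), np.float64(71.3)] 0.022
[536.  97.] 368 [array([421.8, 374.6]), array([74.3, 13.4]), np.float64(70.4)] 0.022
[300. 140.] 3312 [array([456.6, 113.4]), array([66. , 55.4]), np.float64(85.3)] 0.04
[ 81. 144.] 578 [array([439.7, -82.3]), array([26.8, 68. ]), np.float64(53.1)] 0.037
[ 64. 128.] 97 [array([413.6, -96.5]), array([10.8, 20.8]), np.float64(36.2)] 0.039
[ 94. 168.] 344 [array([459.5, -68.7]), array([18. , 35.6]), np.float64(41.6)] 0.036
[528. 192.] 296 [array([521.7, 358.6]), array([46.1,  5.4]), np.float64(28.9)] 0.022
[516. 202.] 292 [array([532.4, 340.7]), array([46.1,  4.9]), np.float64(29.5)] 0.021
[266. 237.] 2131 [array([545.9,  74.7]), array([24.3, 81.1]), np.float64(85.4)] 0.027
[166. 244.] 2219 [array([544.1, -21.3]), array([25.3, 81.5]), np.float64(84.8)] 0.027
[534. 329.] 1406 [array([720.3, 427.1]), array([ 45.5, 102.6]), np.float64(53.4)] 0.022
[ 38. 353.] 261 [array([ 686.6, -263.7]), array([20.7, 57.3]), n
[... 272 characters left out ...]
 0.6 0.56 4.94 1.08 -0.122 0 -0; 0.6 0.56 4.77 1.68 -0.122 0.001 -0.001; 0.6 0.56 4.53 2.25 -0.123 0 -0
14.18 p [0.5121 0.0987 0.1477] F [-3.7  8.4  1. ] g 0.602 q [ 26.  40. -62. 110.  42.  57.  29.]
0.6 0.19 1.68 -0.05 0.169 -0 -0; 0.6 0.19 1.65 -0.33 0.169 -0 -0; 0.6 0.19 1.57 -0.6 0.169 -0 -0; 0.6 0.19 1.45 -0.86 0.169 -0 -0; 0.6 0.19 1.28 -1.09 0.169 -0 -0; 0.6 0.19 1.08 -1.29 0.169 -0 -0; 0.6 0.19 0.85 -1.46 0.169 -0 -0; 0.6 0.19 0.59 -1.58 0.168 -0 0; 0.6 0.19 0.32 -1.65 0.169 -0 0; 0.6 0.19 0.04 -1.69 0.168 -0 0; 0.6 0.19 -0.24 -1.67 0.169 -0.001 0; 0.6 0.19 -0.52 -1.6 0.168 -0 0; 0.6 0.18 -0.78 -1.5 0.169 -0.001 0; 0.6 0.18 -1.02 -1.34 0.168 -0 0; 0.6 0.19 -1.23 -1.15 0.169 -0 0.001
```

View pics/b6.png

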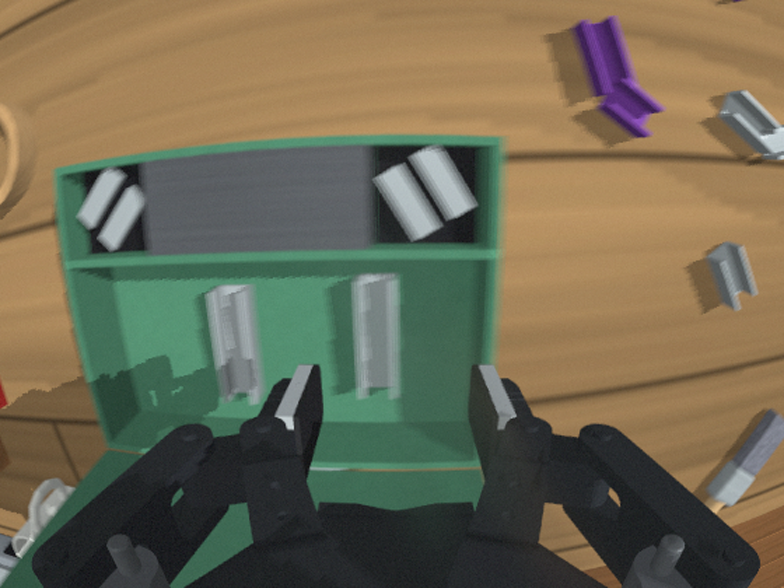

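Request:
carry_out(
  series="0.6 0.5 5 -0.1 -0.12 0 0; 0.6 0.6 5 0.5 -0.12 0 0; 0.6 0.6 4.9 1.1 -0.12 0 0; 0.6 0.6 4.8 1.7 -0.12 0 0; 0.6 0.6 4.5 2.2 -0.12 0 0",
)

```text
clock: 14.8
eef_pos: [0.5315, 0.3444, 0.1173]
tcp_rot: [[-0.001, -0.49, 0.872], [-0.0, 0.872, 0.49], [-1.0, 0.0, -0.001]]
force: [0.2, 0.5, -0.1]
grip_width: 0.598
```

Run:
```python
from look import *
look('b7')
from plan import *
go([((.5275,.3505,.006),120,.6,4)])
```

```text
14.8 p [0.5315 0.3444 0.1173] F [ 0.2  0.5 -0.1] g 0.598 q [ -1.  53. -63.  94.  51.  66.  43.]
[63. 22.] 919 [array([464.6, 104.2]), array([53.8, 40.4]), np.float64(88.5)] 0.04
[24. 91.] 2258 [array([545.6,  75. ]), array([26.9, 80.7]), np.float64(85.4)] 0.027
[407. 100.] 747 [array([404.7, 384.9]), array([70.3, 18.9]), np.float64(73.7)] 0.022
[378. 102.] 538 [array([417.6, 363.9]), array([49.5,  4.3]), np.float64(59.4)] 0.022
[414. 146.] 203 [array([430.7, 407.7]), array([ 3.6, 34. ]), np.float64(12.7)] 0.021
[279. 214.] 225 [array([532.7, 341.5]), array([46.1,  2.9]), np.float64(30.3)] 0.022
[305. 213.] 288 [array([522.1, 359.7]), array([46.2,  3.2]), np.float64(29.9)] 0.022
[446. 225.] 552 [array([474.1, 476.4]), array([31.5, 57.5]), np.float64(85.1)] 0.01
[414. 281.] 120 [array([528.6, 484.8]), array([25.3, 15.1]), np.float64(6.1)] 0.008
14.85 p [0.5296 0.3509 0.117 ] F [-9.5  1.4 -2. ] g 0.603 q [ -1.  53. -63.  93.  51.  66.  43.]
0.6 3.7 0.01 -0.07 -0 0 -0.001; 0.6 3.7 0.01 -0.07 -0 0 -0.002; 0.6 3.7 0.02 -0.06 -0 0 -0.001
```

Request:
carry_out(
  series="0.6 3.7 0 -0.1 0 0 0; 0.6 3.7 0 -0.1 0 0 0; 0.6 3.7 0 0 0 0 0; 0.6 0 0 0 0 0 0; 0.2 0 0 0 0 0 0",
)

```text
clock: 15.48
eef_pos: [0.5298, 0.3426, 0.0079]
tcp_rot: [[-0.0, -0.486, 0.874], [0.001, 0.874, 0.486], [-1.0, 0.001, 0.0]]
force: [0.5, 0.1, 0.6]
grip_width: 0.402
```

Request:
carry_out(
  series="0.1 0 0 0 0 0 0; 0.1 0 0 0 0 0 0; 0.1 0 0 0 0 0 0; 0.1 -5 0 0 0 0 0; 0.1 -6 0 0 0 0 0",
)

```text
clock: 16.1
eef_pos: [0.5293, 0.3419, 0.1186]
tcp_rot: [[-0.001, -0.487, 0.874], [0.0, 0.874, 0.487], [-1.0, 0.001, -0.001]]
force: [2.2, 0.4, 0.7]
grip_width: 0.264
```

Run:
```python
from look import *
look('b8')
from plan import *
go([((.44,.15,.17),120,.1),((.44,-.2,.17),120,.1),((.51,-.375,.13),120,.1)])
```

```text
16.1 p [0.5293 0.3419 0.1186] F [2.2 0.4 0.7] g 0.264 q [ -1.  52. -63.  94.  50.  66.  42.]
[57. 25.] 655 [array([465.9, 100.3]), array([44.3, 34.8]), np.float64(85.1)] 0.04
[26. 94.] 2299 [array([545.7,  75. ]), array([27.1, 80.9]), np.float64(85.3)] 0.027
[407. 103.] 756 [array([404.6, 384.2]), array([70.5, 18.9]), np.float64(72.8)] 0.022
[378. 106.] 540 [array([417.6, 363.8]), array([49.8,  4.2]), np.float64(58.8)] 0.022
[414. 150.] 185 [array([430.7, 407.8]), array([ 3.5, 34.6]), np.float64(12.1)] 0.022
[448. 225.] 486 [array([474. , 475.5]), array([30.9, 58. ]), np.float64(82.4)] 0.01
[420. 276.] 113 [array([521.7, 484.6]), array([23., 16.]), np.float64(2.3)] 0.009
16.15 p [0.5309 0.3446 0.1269] F [3.1 3.9 9.9] g 0.268 q [ -1.  52. -63.  94.  50.  66.  43.]
0.1 -1.12 -3.14 -4.34 -0.004 0.002 -0.001; 0.1 -1.1 -3.12 -4.36 -0.004 0.002 -0; 0.1 -1.1 -3.11 -4.38 -0.003 0.002 -0.001; 0.1 -1.08 -3.09 -4.38 -0.004 0.001 -0
0.1 -0 -5.05 -2.92 0 0 -0; 0.1 -0 -5.05 -2.92 0 0 -0; 0.1 -0 -5.05 -2.92 0 0 -0; 0.1 -0 -5.05 -2.92 0 0 -0; 0.1 -0 -5.06 -2.91 0 0 -0; 0.1 -0.01 -5.05 -2.92 0 0 -0
0.1 1 -4.66 -0.67 0 0 -0; 0.1 1 -4.67 -0.67 0 0 -0; 0.1 1 -4.66 -0.67 0 0 -0; 0.1 1 -4.67 -0.68 0 0 -0
```

View pics/b8.png

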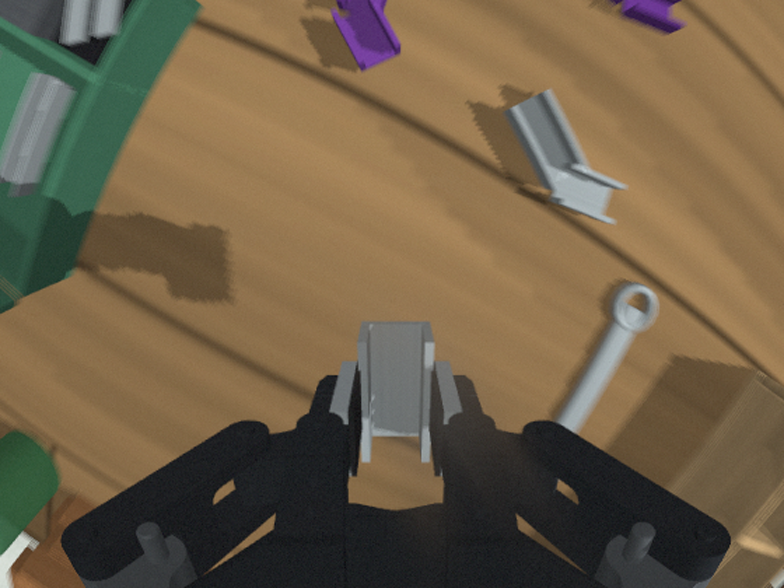

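Run:
```python
from plan import *
go([((.43,.15,.18),110,.1),((.43,-.2,.18),75,.1),((.51,-.375,.13),60,.1)])
```

```text
16.15 p [0.5309 0.3446 0.1269] F [3.1 3.9 9.9] g 0.268 q [ -1.  52. -63.  94.  50.  66.  43.]
0.1 -1.37 -3.02 -4.56 0.04 0.002 -0.001; 0.1 -1.35 -3.2 -4.44 0.04 0.002 -0.001; 0.1 -1.34 -3.37 -4.31 0.04 0.002 -0; 0.1 -1.34 -3.54 -4.18 0.04 0.001 -0.001
0.1 0 -5.48 -1.99 0.102 0 0; 0.1 0 -5.66 -1.42 0.102 0 0; 0.1 0 -5.77 -0.84 0.102 0 0; 0.1 0 -5.83 -0.25 0.101 0 0; 0.1 0 -5.83 0.34 0.102 0 0; 0.1 0.01 -5.76 0.93 0.101 0 0
0.1 1.25 -3.71 3.06 0.066 0 0; 0.1 1.25 -3.5 3.3 0.065 0 0; 0.1 1.25 -3.28 3.52 0.066 0 0; 0.1 1.25 -3.03 3.73 0.065 0 0
```

Request:
carry_out(
  series="0.1 -1.4 -3 -4.5 0.04 0 0; 0.1 -1.4 -3.2 -4.4 0.04 0 0; 0.1 -1.3 -3.4 -4.3 0.04 0 0; 0.1 -1.3 -3.5 -4.2 0.04 0 0; 0.1 0 -5.5 -2 0.1 0 0",
)

```text
clock: 16.77
eef_pos: [0.4286, 0.0889, 0.1722]
tcp_rot: [[0.002, -0.246, 0.969], [-0.001, 0.969, 0.246], [-1.0, -0.002, 0.002]]
force: [2.3, -0.6, -0.8]
grip_width: 0.265
```

Request:
carry_out(
  series="0.1 0 -5.7 -1.4 0.1 0 0; 0.1 0 -5.8 -0.8 0.1 0 0; 0.1 0 -5.8 -0.3 0.1 0 0; 0.1 0 -5.8 0.3 0.1 0 0; 0.1 0 -5.8 0.9 0.1 0 0",
)

```text
clock: 17.4
eef_pos: [0.4303, -0.2044, 0.1718]
tcp_rot: [[0.0, 0.252, 0.968], [-0.002, 0.968, -0.252], [-1.0, -0.002, 0.001]]
force: [1.5, 0.7, -0.9]
grip_width: 0.259
```

Run:
```python
from plan import *
go([((.51,-.375,.12),60,.1)])
```

```text
17.4 p [ 0.4303 -0.2044  0.1718] F [ 1.5  0.7 -0.9] g 0.259 q [ 66.  35. -66. 115.  39.  56.  56.]
0.1 1.3 -3.62 3 0.067 0 0; 0.1 1.31 -3.41 3.24 0.067 0 0; 0.1 1.3 -3.19 3.46 0.067 0.001 0.001; 0.1 1.3 -2.96 3.67 0.068 0 0
```

Request:
carry_out(
  series="0.1 1.3 -3.9 2 0.07 0 0; 0.1 1.3 -3.8 2.1 0.07 0 0; 0.1 1.3 -3.7 2.3 0.07 0 0; 0.1 1.3 -3.6 2.5 0.07 0 0; 0.1 0 0 0 0 0 0",
)

```text
clock: 18.02
eef_pos: [0.4608, -0.3769, 0.1184]
tcp_rot: [[-0.001, 0.511, 0.859], [-0.001, 0.859, -0.511], [-1.0, -0.001, -0.0]]
force: [-1.1, 0.4, -0.3]
grip_width: 0.27
```

Run:
```python
from look import *
look('b9')
from plan import *
go([((.475,-.38,.03),60,.1,4)])
```

```text
18.02 p [ 0.4608 -0.3769  0.1184] F [-1.1  0.4 -0.3] g 0.27 q [ 69.  46. -55. 100.  44.  58.  57.]
[545.  20.] 158 [array([417.9, -81.8]), array([14.8, 28.3]), np.float64(42.4)] 0.037
[557.  58.] 80 [array([454.9, -88.8]), array([11.7, 21.5]), np.float64(55.0)] 0.037
[483. 339.] 587 [array([ 679.5, -258.3]), array([33.2, 41.7]), np.float64(76.5)] 0.04
[554. 360.] 322 [array([ 841.3, -153.9]), array([11.4, 47.8]), np.float64(59.5)] 0.04
18.07 p [ 0.4613 -0.3747  0.1191] F [0.3 0.4 0.6] g 0.27 q [ 69.  46. -55. 100.  44.  58.  57.]
0.1 2.97 0.08 0.48 -0.003 -0 0; 0.1 2.97 0.08 0.48 -0.003 -0 0; 0.1 2.96 0.08 0.49 -0.004 -0 0
```

View pics/b9.png

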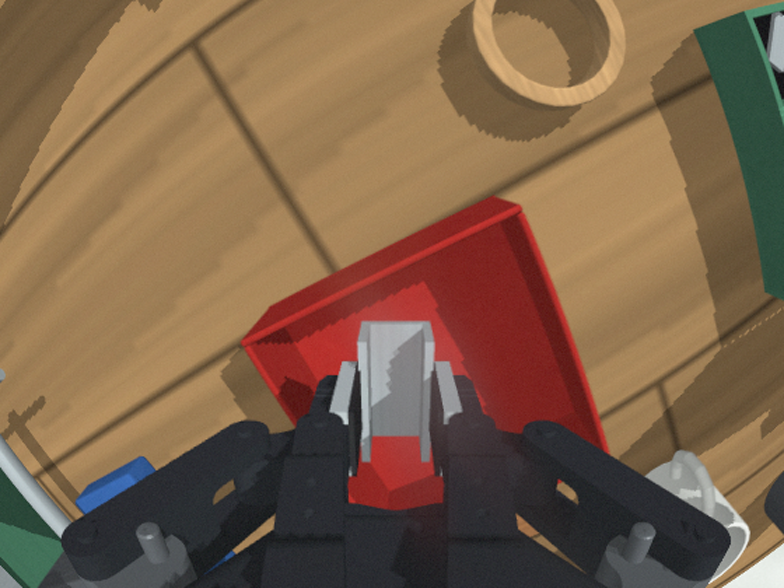

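Request:
carry_out(
  series="0.1 3 0.1 0.9 0 0 0; 0.1 3 0.1 0.9 0 0 0; 0.1 3.2 0.1 0.8 0 0 0; 0.1 0 0 0 0 0 0; 0.45 0 0 0 0 0 0",
)

```text
clock: 18.7
eef_pos: [0.4858, -0.3842, 0.0283]
tcp_rot: [[0.0, 0.506, 0.862], [-0.001, 0.862, -0.506], [-1.0, -0.0, 0.001]]
force: [-0.0, 0.2, -0.4]
grip_width: 0.443
```

Request:
carry_out(
  series="0.45 0 0 0 0 0 0; 0.45 -5 0 0 0 0 0; 0.45 -6 0 0 0 0 0; 0.6 -3 2 -3 0 0 0; 0.6 0 2 -4 0 0 0",
)

```text
clock: 19.32
eef_pos: [0.4459, -0.3141, 0.1695]
tcp_rot: [[0.003, 0.507, 0.862], [-0.003, 0.862, -0.507], [-1.0, -0.001, 0.004]]
force: [1.0, 0.7, -1.2]
grip_width: 0.601
```

Run:
```python
from look import *
im,d,ci=look('c0'); look('c1','scene'); look('c1s','side')
st()
```

```text
19.32 p [ 0.4459 -0.3141  0.1695] F [ 1.   0.7 -1.2] g 0.601 q [ 70.  39. -59. 105.  39.  59.  54.]
[496.  77.] 463 [array([439.6, -70.7]), array([24.8, 67.9]), np.float64(43.5)] 0.04
[477.  65.] 200 [array([424.1, -83.2]), array([22.3, 21.4]), np.float64(85.9)] 0.037
[514.  89.] 157 [array([455. , -56.6]), array([17. , 22.4]), np.float64(86.0)] 0.04
[543. 146.] 1484 [array([542.7, -21.6]), array([27.8, 81. ]), np.float64(86.0)] 0.027
[243. 264.] 635 [array([ 487.1, -384.3]), array([24. , 46.1]), np.float64(60.1)] 0.025
[521. 353.] 587 [array([ 827.7, -116.8]), array([65. , 19.3]), np.float64(79.4)] 0.04
[399. 371.] 208 [array([ 711.2, -300.3]), array([ 5.1, 32.2]), np.float64(54.6)] 0.04
19.38 p [ 0.4425 -0.3094  0.1683] F [4.4 2.  1.6] g 0.603 q [ 70.  38. -59. 106.  39.  59.  54.]
[541. 115.] 144 [array([-633.5, -429. ]), array([ 13.8, 236.8]), np.float64(0.5)] 0.04
[174. 168.] 313 [array([ 836.4, -350.2]), array([232.9, 114.1]), np.float64(49.3)] 0.04
[215. 174.] 191 [array([ 723.1, -245.3]), array([88.7, 36.8]), np.float64(2.1)] 0.04
[175. 205.] 212 [array([854.3, -92.2]), array
[... 980 characters left out ...]
4)] 0.026
[194. 186.] 185 [array([847. , -98.9]), array([76.2, 33.2]), np.float64(23.9)] 0.04
[279. 216.] 246 [array([541.6, -20.4]), array([31.8, 79.2]), np.float64(84.6)] 0.029
[271. 239.] 270 [array([545.8,  75.1]), array([31.2, 85.8]), np.float64(84.6)] 0.03
[163. 334.] 713 [array([721.4, 425.5]), array([ 40.7, 112.4]), np.float64(55.3)] 0.024
[294. 335.] 63 [array([415.9, 364.6]), array([49.1,  4.4]), np.float64(60.4)] 0.024
[299. 342.] 78 [array([402.8, 379.4]), array([56.5, 13.8]), np.float64(66.8)] 0.021
[214. 373.] 71 [array([569.4, 490.3]), array([21.2, 34.1]), np.float64(7.1)] 0.011
19.48 p [ 0.4445 -0.3139  0.168 ] F [-0.5 -0.6  0.5] g 0.599 q [ 70.  39. -59. 105.  39.  59.  54.]
```

View pics/c0.png

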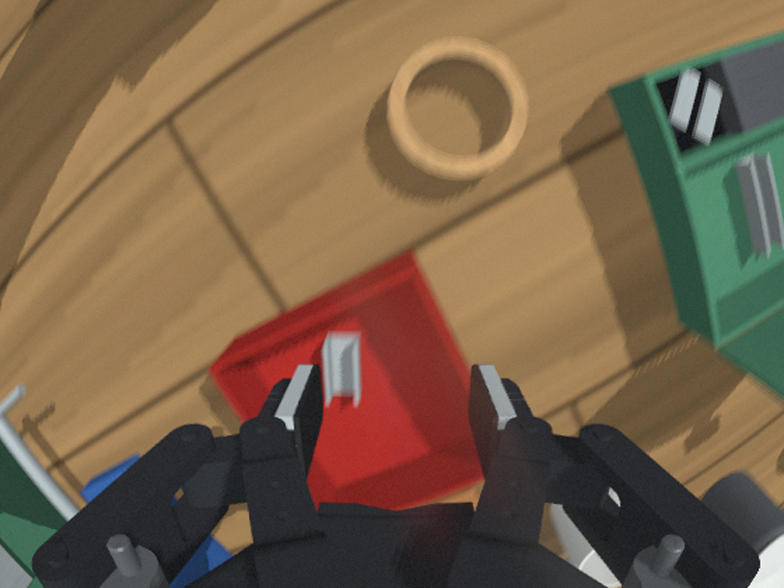

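View pics/c1s.png

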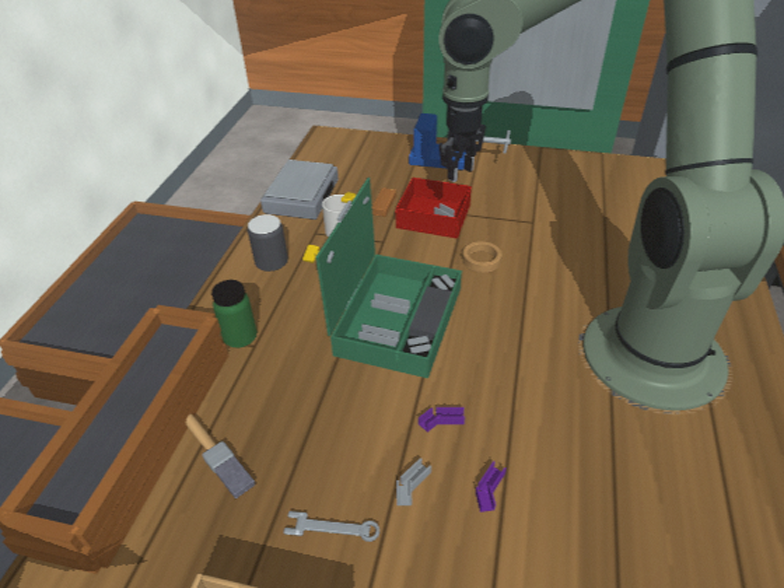

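Run:
```python
from plan import *
go([((.43,.0,.17),105,.6),((.412,.375,.10),149,.6)])
```

```text
19.48 p [ 0.4445 -0.3139  0.168 ] F [-0.5 -0.6  0.5] g 0.599 q [ 70.  39. -59. 105.  39.  59.  54.]
0.6 -0.05 4.39 -2.85 -0.132 -0 0; 0.6 -0.04 4.73 -2.25 -0.132 -0 0; 0.6 -0.05 4.98 -1.61 -0.132 -0 0.001; 0.6 -0.04 5.15 -0.94 -0.132 -0 0; 0.6 -0.04 5.23 -0.26 -0.132 -0 0.001; 0.6 -0.03 5.22 0.44 -0.132 -0.001 0
0.6 1 5.24 1.14 -0.11 0 0; 0.6 1 5.09 1.71 -0.11 0 0; 0.6 1 4.87 2.25 -0.11 0 0; 0.6 1 4.59 2.77 -0.109 0 0; 0.6 1 4.26 3.26 -0.11 0 0; 0.6 1 3.88 3.71 -0.109 0 0; 0.6 0.99 3.45 4.1 -0.11 0 0
```

Request:
carry_out(
  series="0.6 0 4.4 -2.9 -0.13 0 0; 0.6 0 4.7 -2.3 -0.13 0 0; 0.6 0 5 -1.6 -0.13 0 0; 0.6 0 5.2 -0.9 -0.13 0 0; 0.6 0 5.2 -0.3 -0.13 0 0",
)

```text
clock: 20.1
eef_pos: [0.4343, -0.0513, 0.1671]
tcp_rot: [[0.0, -0.121, 0.993], [-0.0, 0.993, 0.121], [-1.0, -0.0, 0.0]]
force: [1.1, -0.3, 0.4]
grip_width: 0.599
```

Request:
carry_out(
  series="0.6 0 5.2 0.4 -0.13 0 0; 0.6 1 5.2 1.1 -0.11 0 0; 0.6 1 5.1 1.7 -0.11 0 0; 0.6 1 4.9 2.3 -0.11 0 0; 0.6 1 4.6 2.8 -0.11 0 0",
)

```text
clock: 20.72
eef_pos: [0.4249, 0.2161, 0.1266]
tcp_rot: [[-0.0, -0.637, 0.771], [0.0, 0.771, 0.637], [-1.0, 0.0, -0.0]]
force: [1.6, -1.0, 0.6]
grip_width: 0.603
```

Run:
```python
from plan import *
go([((.412,.375,.10),149,.6)])
```

```text
20.73 p [0.4249 0.2161 0.1266] F [ 1.6 -1.   0.6] g 0.603 q [ 15.  44. -70. 117.  50.  58.  48.]
0.6 0.89 4.36 3.04 -0.113 0 -0; 0.6 0.88 3.99 3.51 -0.113 0 -0; 0.6 0.89 3.56 3.95 -0.113 0 -0
```

Request:
carry_out(
  series="0.6 0.8 4.2 3 -0.11 0 0; 0.6 0.8 3.8 3.4 -0.11 0 0; 0.6 0.8 3.4 3.8 -0.11 0 0; 0.6 0 0 0 0 0 0; 0.6 0 0 0 0 0 0",
)

```text
clock: 21.35
eef_pos: [0.4143, 0.3673, 0.1026]
tcp_rot: [[-0.001, -0.851, 0.526], [-0.0, 0.526, 0.851], [-1.0, 0.001, -0.001]]
force: [0.4, -0.4, 0.5]
grip_width: 0.603
```

Run:
```python
from look import *
look('c2')
from plan import *
go([((.412,.375,.006),149,.6,3)])
```

```text
21.35 p [0.4143 0.3673 0.1026] F [ 0.4 -0.4  0.5] g 0.603 q [ -4.  52. -69. 106.  55.  63.  54.]
[10. 26.] 822 [array([532.9,  76.1]), array([27.1, 51.6]), np.float64(85.3)] 0.027
[46. 10.] 218 [array([480.6, 114.9]), array([15.1, 31.4]), np.float64(17.2)] 0.037
[277. 218.] 298 [array([417.1, 363.8]), array([49.3,  3. ]), np.float64(59.3)] 0.022
[309. 236.] 620 [array([404.2, 384.3]), array([70.2, 18.7]), np.float64(73.5)] 0.022
[292. 272.] 360 [array([430.3, 407.9]), array([ 3.9, 34.7]), np.float64(11.3)] 0.021
[537. 353.] 1652 [array([236.6, 677.9]), array([91.2, 43.6]), np.float64(0.9)] 0.04
[298. 343.] 475 [array([469.3, 476.3]), array([30.5, 49.7]), np.float64(82.7)] 0.009
21.4 p [0.4146 0.3667 0.1027] F [0.3 0.7 0.3] g 0.603 q [ -3.  52. -69. 106.  55.  63.  54.]
0.6 2.42 0.16 0.14 -0.003 -0 -0; 0.6 2.42 0.16 0.15 -0.003 -0 -0; 0.6 2.41 0.17 0.14 -0.004 -0 -0; 0.6 2.42 0.16 0.15 -0.003 -0.001 -0
```

View pics/c2.png

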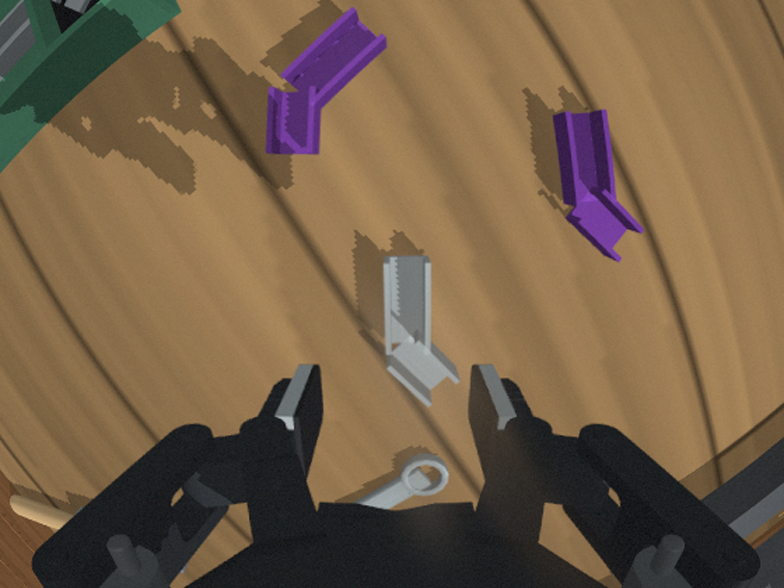

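Request:
carry_out(
  series="0.6 2.5 0.2 0.1 0 0 0; 0.6 2.5 0.2 0.1 0 0 0; 0.6 2.4 0.2 0.1 0 0 0; 0.6 2.3 0 0.1 0 0 0; 0.6 0 0 0 0 0 0",
)

```text
clock: 22.02
eef_pos: [0.4112, 0.3726, 0.0049]
tcp_rot: [[-0.002, -0.85, 0.527], [-0.002, 0.527, 0.85], [-1.0, 0.001, -0.002]]
force: [-0.8, 0.0, 0.1]
grip_width: 0.601
```

Request:
carry_out(
  series="0.2 0 0 0 0 0 0; 0.1 0 0 0 0 0 0; 0.1 0 0 0 0 0 0; 0.1 -2 0 0 0 0 0; 0.1 -4 0 0 0 0 0",
)

```text
clock: 22.65
eef_pos: [0.4105, 0.3738, 0.0669]
tcp_rot: [[-0.002, -0.851, 0.525], [-0.001, 0.525, 0.851], [-1.0, 0.001, -0.002]]
force: [0.5, -0.4, -0.7]
grip_width: 0.267
```

Run:
```python
from look import *
look('c3')
```

```text
22.65 p [0.4105 0.3738 0.0669] F [ 0.5 -0.4 -0.7] g 0.267 q [ -6.  55. -66. 107.  58.  61.  52.]
[537. 382.] 1704 [array([264.3, 678.3]), array([97. , 43.6]), np.float64(0.1)] 0.04
[ 41. 394.] 348 [array([756.7, 400.9]), array([44. , 32.7]), np.float64(60.7)] 0.022
```

View pics/c3.png

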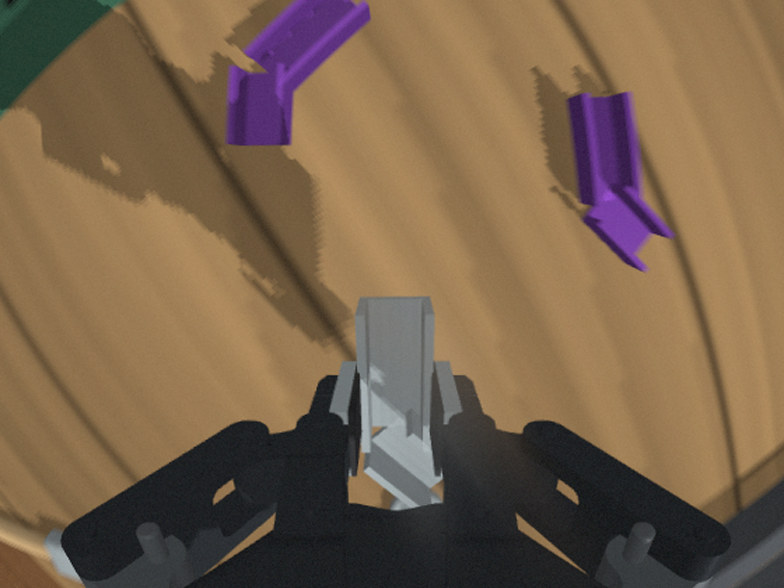

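Run:
```python
from plan import *
go([((.42,.2,.18),112,.1,4.6),((.44,-.2,.18),50,.1,6),((.543,-.355,.12),-2,.1,4.5)])
```

```text
22.7 p [0.4114 0.3759 0.0722] F [3.1 4.4 6.1] g 0.264 q [ -6.  54. -66. 107.  58.  61.  52.]
0.1 -2.17 -1.99 -2.9 0.127 0.001 -0; 0.1 -2.17 -2.34 -2.62 0.127 0.001 -0; 0.1 -2.16 -2.66 -2.31 0.127 0.001 -0; 0.1 -2.16 -2.93 -1.95 0.127 0 -0.001; 0.1 -2.16 -3.15 -1.57 0.127 0 -0
0.1 -0 -5.41 -1.87 0.155 0 -0; 0.1 -0 -5.63 -1.02 0.154 0 -0; 0.1 -0 -5.72 -0.14 0.155 0 -0; 0.1 -0 -5.67 0.74 0.154 0 -0; 0.1 -0.01 -5.49 1.6 0.155 -0 -0; 0.1 -0 -5.18 2.43 0.154 -0 -0; 0.1 -0.01 -4.74 3.2 0.155 -0 -0.001
0.1 1 -0.87 2.98 0.151 0 0; 0.1 1 -0.42 3.07 0.151 0 0; 0.1 1 0.05 3.1 0.151 0 0; 0.1 1 0.52 3.06 0.151 0 0; 0.1 1 0.97 2.95 0.152 0 0; 0.1 1 1.4 2.77 0.151 0 0
```

Request:
carry_out(
  series="0.1 -2.2 -2 -2.9 0.13 0 0; 0.1 -2.2 -2.3 -2.6 0.13 0 0; 0.1 -2.2 -2.7 -2.3 0.13 0 0; 0.1 -2.2 -2.9 -2 0.13 0 0; 0.1 -2.2 -3.2 -1.6 0.13 0 0",
)

```text
clock: 23.32
eef_pos: [0.4179, 0.197, 0.1773]
tcp_rot: [[0.0, -0.356, 0.934], [-0.0, 0.934, 0.356], [-1.0, -0.0, 0.0]]
force: [-0.2, 0.4, -1.2]
grip_width: 0.267
```

Request:
carry_out(
  series="0.1 0 -5.4 -1.9 0.155 0 0; 0.1 0 -5.6 -1 0.155 0 0; 0.1 0 -5.7 -0.1 0.155 0 0; 0.1 0 -5.7 0.7 0.155 0 0; 0.1 0 -5.5 1.6 0.155 0 0",
)

```text
clock: 23.95
eef_pos: [0.4273, -0.0896, 0.1768]
tcp_rot: [[0.0, 0.4, 0.916], [-0.001, 0.916, -0.4], [-1.0, -0.001, 0.001]]
force: [1.5, 0.2, -1.6]
grip_width: 0.265
```

Run:
```python
from plan import *
go([((.44,-.2,.18),50,.1,6),((.543,-.355,.12),-2,.1,4.5)])
```

```text
23.95 p [ 0.4273 -0.0896  0.1768] F [ 1.5  0.2 -1.6] g 0.265 q [ 54.  30. -66. 120.  35.  52.  35.]
0.1 -0.15 -4.81 2.79 0.143 0 0; 0.1 -0.16 -4.36 3.45 0.143 0.001 0.001
0.1 1 -0.88 2.97 0.151 -0 -0; 0.1 1 -0.42 3.07 0.151 -0 -0; 0.1 1 0.05 3.1 0.152 -0 -0; 0.1 1 0.52 3.06 0.151 -0 -0; 0.1 1 0.97 2.95 0.152 -0 -0; 0.1 1 1.41 2.77 0.151 -0 -0
```

Request:
carry_out(
  series="0.1 0 -4.8 2.8 0.15 0 0; 0.1 0 -4.4 3.4 0.15 0 0; 0.1 0.8 -0.9 3 0.15 0 0; 0.1 0.8 -0.4 3.1 0.15 0 0; 0.1 1 0 3.1 0.15 0 0",
)

```text
clock: 24.58
eef_pos: [0.4914, -0.2775, 0.1507]
tcp_rot: [[0.001, 0.917, 0.398], [-0.0, 0.398, -0.917], [-1.0, 0.0, 0.001]]
force: [-0.5, 0.1, -1.0]
grip_width: 0.268
```

Run:
```python
from plan import *
go([((.543,-.355,.12),-2,.1,4.5)])
```

```text
24.57 p [ 0.4914 -0.2775  0.1507] F [-0.5  0.1 -1. ] g 0.268 q [ 57.  38. -49. 104.  34.  55.  17.]
0.1 1.03 0.55 3.05 0.148 0 -0; 0.1 1.02 0.99 2.94 0.148 0 -0; 0.1 1.03 1.42 2.77 0.148 0 -0.001
```

Request:
carry_out(
  series="0.1 1 0.5 2.9 0.15 0 0; 0.1 1 1 2.8 0.15 0 0; 0.1 1 1.4 2.6 0.15 0 0; 0.1 0 0 0 0 0 0; 0.1 0 0 0 0 0 0",
)

```text
clock: 25.2
eef_pos: [0.5408, -0.3492, 0.1204]
tcp_rot: [[-0.0, 0.999, -0.034], [0.0, -0.034, -0.999], [-1.0, -0.0, -0.0]]
force: [0.3, 0.8, -1.3]
grip_width: 0.269
```

Run:
```python
from look import *
look('c4')
from plan import *
go([((.543,-.355,.03),-2,.1,4.5)])
```

```text
25.2 p [ 0.5408 -0.3492  0.1204] F [ 0.3  0.8 -1.3] g 0.269 q [ 53.  44. -40.  92.  32.  56.   0.]
[555.   8.] 162 [array([ 825.9, -144.3]), array([ 6.6, 26.7]), np.float64(30.8)] 0.024
[485.  84.] 191 [array([ 710.7, -240.6]), array([24.2,  2.8]), np.float64(35.2)] 0.04
[470. 126.] 1329 [array([ 698.8, -274.8]), array([25. , 88.1]), np.float64(47.0)] 0.04
[529. 123.] 1112 [array([ 758.9, -269.7]), array([17.7, 58.2]), np.float64(1.7)] 0.04
[538. 255.] 3244 [array([ 803.9, -406.6]), array([184.3,   8.2]), np.float64(89.8)] 0.04
[218. 254.] 1230 [array([ 487.7, -385. ]), array([25.3, 45.8]), np.float64(59.0)] 0.026
25.25 p [ 0.5407 -0.3492  0.1204] F [-0.6 -0.2 -1.2] g 0.269 q [ 53.  44. -40.  92.  32.  56.   0.]
0.1 3.01 0.08 0.19 0 -0 0; 0.1 3.02 0.09 0.19 0 -0 0; 0.1 3.01 0.08 0.19 0.001 -0 0
```

View pics/c4.png

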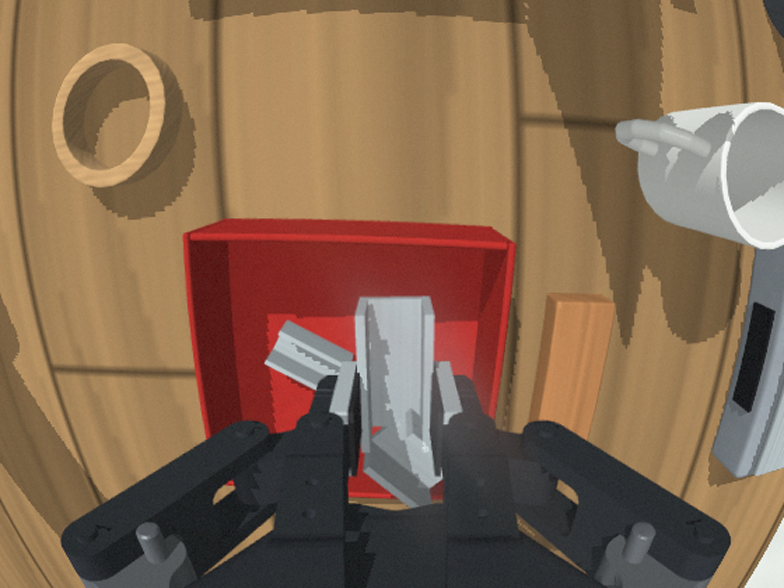

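Request:
carry_out(
  series="0.1 3 0 0.1 0 0 0; 0.1 3 0 0.1 0 0 0; 0.1 3.4 0 0.1 0 0 0; 0.1 0 0 0 0 0 0; 0.38 0 0 0 0 0 0",
)

```text
clock: 25.88
eef_pos: [0.5411, -0.3529, 0.0271]
tcp_rot: [[0.001, 0.999, -0.035], [-0.0, -0.035, -0.999], [-1.0, 0.001, 0.0]]
force: [0.9, 0.7, 0.9]
grip_width: 0.378
```

Request:
carry_out(
  series="0.38 0 0 0 0 0 0; 0.38 -5 0 0 0 0 0; 0.38 -6 0 0 0 0 0; 0.3 -4 -3 -3 0 0 0; 0.2 0 -4 -4 0 0 0",
)

```text
clock: 26.5
eef_pos: [0.4741, -0.2803, 0.179]
tcp_rot: [[0.004, 0.999, -0.037], [-0.003, -0.037, -0.999], [-1.0, 0.004, 0.003]]
force: [1.3, 0.6, -0.6]
grip_width: 0.206
```

Run:
```python
from look import *
look('c5')
bot.capture('side'); im,d=bot.capture('side'); save('c5s',im,1.4)
for c in ['scene','side']:
    bot.capture(c)
    for y in ['good_1_mid','short_mid','bent_mid','lid_edge','wing_left']:
        print(c,y,[(np.round([k['at'][0]*784,k['at'][1]*588]),round(k['p'],2)) for k in bot.find_in(y,c)[:5]])
```

```text
26.5 p [ 0.4741 -0.2803  0.179 ] F [ 1.3  0.6 -0.6] g 0.206 q [ 56.  32. -44. 105.  28.  54.  -3.]
[214.   4.] 189 [array([422.2, -95.7]), array([ 8.7, 23.3]), np.float64(86.0)] 0.04
[245.   4.] 141 [array([447.8, -98.4]), array([ 7.8, 19.3]), np.float64(85.6)] 0.037
[294.  34.] 353 [array([ 492.5, -123.2]), array([  1.6, 176.5]), np.float64(85.0)] 0.021
[557.  66.] 137 [array([ 823.5, -119.6]), array([50. , 11.2]), np.float64(85.0)] 0.017
[498. 159.] 435 [array([ 712.7, -241.5]), array([40.8,  7.1]), np.float64(33.9)] 0.04
[531. 192.] 475 [array([ 759.9, -278.2]), array([52.5, 13.8]), np.float64(74.8)] 0.04
[488. 194.] 455 [array([ 701.6, -286.7]), array([ 7.9, 42.6]), np.float64(27.9)] 0.04
[531. 284.] 1772 [array([ 804.1, -409.9]), array([  8. , 179.2]), np.float64(0.1)] 0.04
[349. 269.] 976 [array([ 542.1, -362.1]), array([34.5, 81.3]), np.float64(15.4)] 0.026
[288. 287.] 480 [array([ 481.4, -380.9]), array([24.2, 31.3]), np.float64(58.1)] 0.026
scene good_1_mid [(array([331., 195.]), 0.66)]
scene short_mid []
scene bent_mid [(array([576., 421.]), 0.76), (array([496., 368.]), 0.74), (array([383., 210.]), 0.52)]
scene lid_edge [(array([344., 242.]), 0.91), (array([389., 291.]), 0.62), (array([329., 243.]), 0.27)]
scene wing_left [(array([298., 234.]), 0.3)]
side good_1_mid []
side short_mid []
side bent_mid [(array([445., 417.]), 0.62), (array([485., 487.]), 0.56), (array([346., 253.]), 0.55)]
side lid_edge [(array([346., 254.]), 0.96), (array([482., 246.]), 0.23)]
side wing_left [(array([314., 253.]), 0.54), (array([315., 253.]), 0.21)]
```

View pics/c5.png

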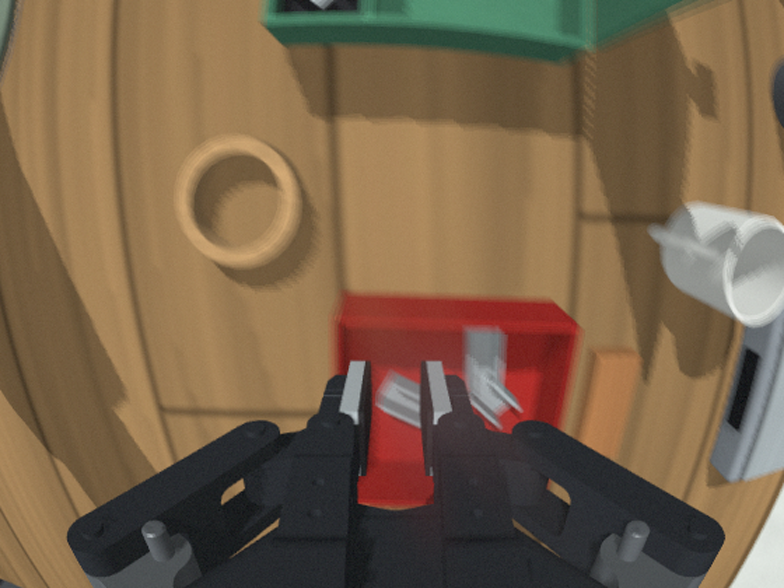

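View pics/c5s.png

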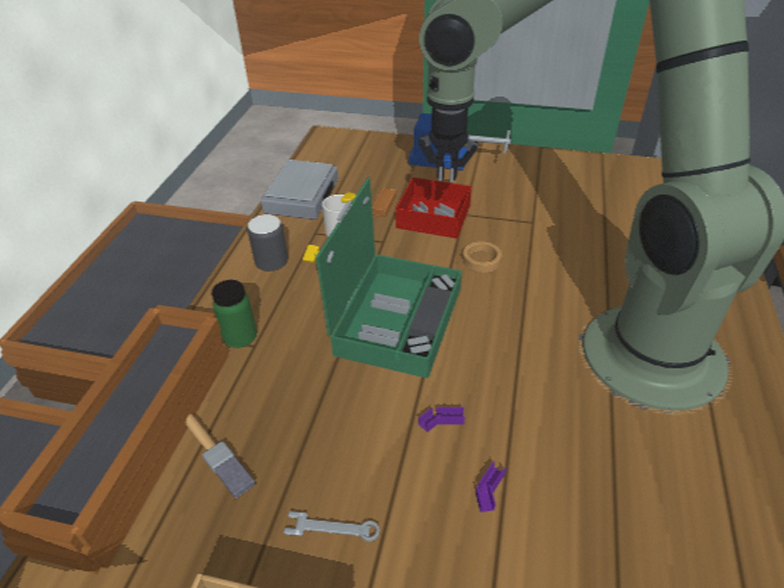

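Run:
```python
from plan import *
go([((.47,-.15,.33),-40,0,4.5),((.658,.005,.33),-95,0,5),((.658,.005,.22),-95,0,4)])
```

```text
27.25 p [ 0.4732 -0.2806  0.1753] F [-0.3  0.2  0.1] g 0.199 q [ 56.  33. -44. 105.  28.  54.  -3.]
0 -3.09 -0.16 -2.61 0.132 0 0; 0 -3.09 -0.5 -2.56 0.133 0 0; 0 -3.09 -0.84 -2.47 0.132 0 0; 0 -3.1 -1.16 -2.34 0.133 0 0.001; 0 -3.09 -1.46 -2.17 0.132 0 0
0 -0 0.74 -3.99 0.16 0 -0; 0 -0 0.09 -4.06 0.16 0 -0; 0 -0 -0.55 -4.02 0.16 0 -0; 0 -0 -1.19 -3.89 0.16 0 -0; 0 -0.01 -1.79 -3.65 0.16 0 -0; 0 -0 -2.35 -3.31 0.16 0 -0
0 3.67 -0 -0 -0 0 -0; 0 3.66 -0 -0 -0 0 -0; 0 3.67 -0 -0 -0 0 -0
```

Request:
carry_out(
  series="0 -3.1 -0.2 -2.6 0.14 0 0; 0 -3.1 -0.5 -2.6 0.14 0 0; 0 -3.1 -0.8 -2.5 0.14 0 0; 0 -3.1 -1.2 -2.3 0.14 0 0; 0 -3.1 -1.5 -2.2 0.14 0 0",
)

```text
clock: 27.88
eef_pos: [0.4712, -0.1483, 0.3316]
tcp_rot: [[-0.001, 0.738, -0.675], [-0.0, -0.675, -0.738], [-1.0, -0.001, 0.001]]
force: [0.6, -0.2, -0.4]
grip_width: -0.003
```

Request:
carry_out(
  series="0 0 0.7 -4 0.16 0 0; 0 0 0 -4.1 0.16 0 0; 0 0 -0.6 -4 0.16 0 0; 0 0 -1.2 -3.9 0.16 0 0; 0 0 -1.8 -3.6 0.16 0 0",
)

```text
clock: 28.5
eef_pos: [0.6325, -0.0235, 0.3301]
tcp_rot: [[-0.001, 0.029, -1.0], [-0.0, -1.0, -0.029], [-1.0, 0.0, 0.001]]
force: [0.2, -1.3, 0.3]
grip_width: -0.006
```

Run:
```python
from plan import *
go([((.658,.005,.33),-95,0,5),((.658,.005,.22),-95,0,4)])
```

```text
28.5 p [ 0.6325 -0.0235  0.3301] F [ 0.2 -1.3  0.3] g -0.006 q [  18.   29.  -33.   82.   16.   74. -104.]
0 0.01 -2.77 -2.63 0.117 0.001 -0
0 3.67 -0 -0 -0 0 -0; 0 3.66 -0 -0 -0 0 -0; 0 3.67 -0 -0 -0 0 -0
```

Request:
carry_out(
  series="0 0 -1.4 -1.6 0.06 0 0; 0 0 -1.4 -1.6 0.06 0 0; 0 0 0 0 0 0 0; 0 0 0 0 0 0 0; 0 0 0 0 0 0 0",
)

```text
clock: 29.12
eef_pos: [0.6631, 0.0031, 0.3305]
tcp_rot: [[-0.001, -0.085, -0.996], [-0.0, -0.996, 0.085], [-1.0, 0.0, 0.001]]
force: [-0.6, -0.0, 0.2]
grip_width: -0.0
```

Run:
```python
from look import *
im,d,ci=look('d1'); look('d1s','side')
P=cloud('wrist',d,ci); m=(d>0)&(P[...,2]>.2)&(P[...,2]<.275)&(P[...,0]<.64)&(P[...,0]>.55); q=P[m]; 
if len(q): print(len(q),q.min(0),q.max(0))
```

```text
29.12 p [0.6631 0.0031 0.3305] F [-0.6 -0.   0.2] g -0.0 q [  14.   32.  -31.   77.   16.   76. -113.]
[481.  46.] 1129 [array([ 822.9, -370.3]), array([228.3, 100.7]), np.float64(58.1)] 0.04
[346.  46.] 310 [array([ 842. , -103.1]), array([75.5, 28.5]), np.float64(42.1)] 0.04
[444. 124.] 587 [array([ 716.3, -247.6]), array([106.4,  31.2]), np.float64(0.4)] 0.04
[474. 117.] 438 [array([ 733. , -294.6]), array([63.5, 23.5]), np.float64(1.2)] 0.04
[ 39. 167.] 1081 [array([721.7, 426.3]), array([ 43.7, 105.3]), np.float64(53.5)] 0.022
[270. 205.] 239 [array([617.9,  15.3]), array([121.5,   4.6]), np.float64(85.2)] 0.04
[504. 223.] 302 [array([ 546.7, -374.4]), array([36.3, 62.2]), np.float64(20.1)] 0.025
[494. 235.] 72 [array([ 532.6, -355. ]), array([34.3,  5.7]), np.float64(88.3)] 0.025
[ 36. 246.] 102 [array([575. , 490.8]), array([35.6, 38.6]), np.float64(2.2)] 0.011
[501. 255.] 344 [array([ 488.2, -384.6]), array([26.4, 45.6]), np.float64(59.0)] 0.025
[236. 304.] 64 [array([464.2,  92.8]), array([19.1, 12.3]), np.float64(89.3)] 0.036
[334. 305.] 83 [array([448.2, -64.5]), array([14
[... 199 characters left out ...]
 77.   16.   76. -113.]
[215. 146.] 416 [array([ 829.4, -360.7]), array([241.4, 122.4]), np.float64(52.5)] 0.04
[317. 150.] 73 [array([ 491. , -387.2]), array([29.1, 54.3]), np.float64(56.0)] 0.028
[194. 187.] 188 [array([846.5, -97.1]), array([76.8, 36.2]), np.float64(23.1)] 0.04
[279. 216.] 246 [array([546.6, -23. ]), array([36.9, 91.1]), np.float64(77.5)] 0.029
[271. 239.] 276 [array([547.4,  74.9]), array([29.1, 87.3]), np.float64(83.4)] 0.028
[296. 246.] 64 [array([461.4,  98.4]), array([64.3, 31.7]), np.float64(48.5)] 0.039
[163. 334.] 708 [array([720.7, 425.8]), array([ 41.2, 112. ]), np.float64(55.7)] 0.023
9199 [ 0.60749633 -0.13391902  0.20001131] [0.63999765 0.13531098 0.26750854]
```

View pics/d1.png

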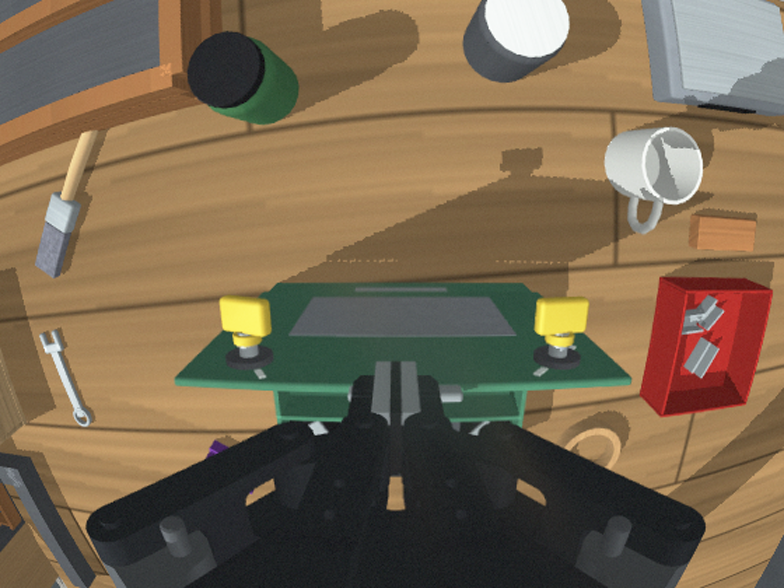

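View pics/d1s.png

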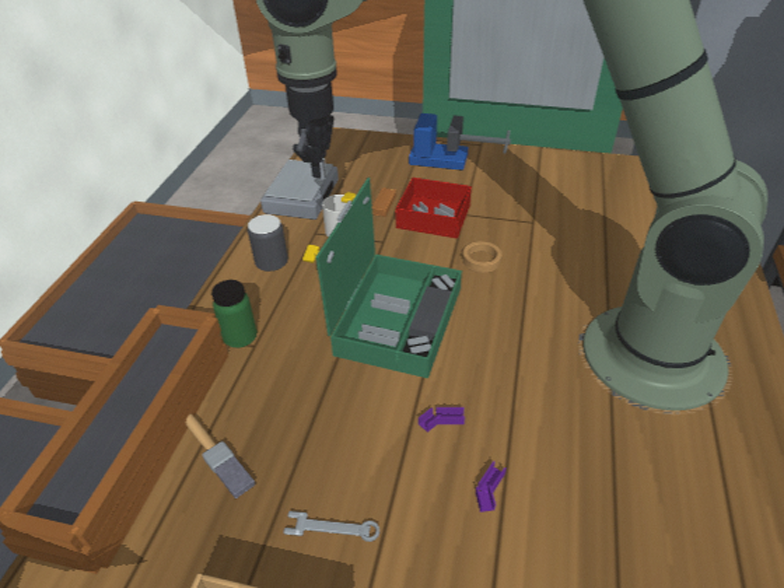

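Request:
carry_out(
  series="0 3.8 0 0 -0.01 0 0; 0 3.9 0 0 0 0 0; 0 3.8 0 0 0 0 0; 0 0 0 1 0 0 0; 0 0 0 1 0 0 0",
)

```text
clock: 29.85
eef_pos: [0.643, 0.0055, 0.2169]
tcp_rot: [[0.0, -0.075, -0.997], [0.0, -0.997, 0.075], [-1.0, -0.0, -0.0]]
force: [0.4, -0.2, -0.1]
grip_width: -0.002
```

```bash
cat > cs.py <<'E'
from plan import *
H=np.array([.6187,.0087]); a=np.radians(-5.2); EX=np.array([np.cos(a),np.sin(a)]); EY=np.array([-np.sin(a),np.cos(a)])
def cs():
    s=st(); d=np.array(s['eef_pos'][:2])-H; print('X',round(d@EX,4),'Y',round(d@EY,4),'Z',round(s['eef_pos'][2],4)); print(np.round(np.array(s['tcp_rot']),3).tolist())
E
python3 -c "
from cs import *
cs()"
```

```text
29.85 p [0.643  0.0055 0.2169] F [ 0.4 -0.2 -0.1] g -0.002 q [  14.   35.  -30.   88.   19.   62. -116.]
X 0.0245 Y -0.001 Z 0.2169
[[0.0, -0.075, -0.997], [0.0, -0.997, 0.075], [-1.0, -0.0, -0.0]]
```

Request:
carry_out(
  series="0 0.1 0 1 0 0 0; 0 0.2 0 2 0 0 0; 0 0.3 0 2.1 0 0 0; 0 0.7 0 2 0 0 0; 0 0.7 0 2 0 0 0",
)

```text
clock: 30.48
eef_pos: [0.5525, 0.0124, 0.1967]
tcp_rot: [[0.002, -0.075, -0.997], [-0.0, -0.997, 0.075], [-1.0, -0.0, -0.002]]
force: [5.0, 0.2, -1.2]
grip_width: 0.001
```

```bash
python3 -c "
from cs import *
cs()
im,d=bot.capture('side');save('d2s',im,1.4)"
```

```text
30.48 p [0.5525 0.0124 0.1967] F [ 5.   0.2 -1.2] g 0.001 q [  16.   28.  -32.  104.   18.   53. -118.]
X -0.0663 Y -0.0023 Z 0.1967
[[0.002, -0.075, -0.997], [-0.0, -0.997, 0.075], [-1.0, -0.0, -0.002]]
```

View pics/d2s.png

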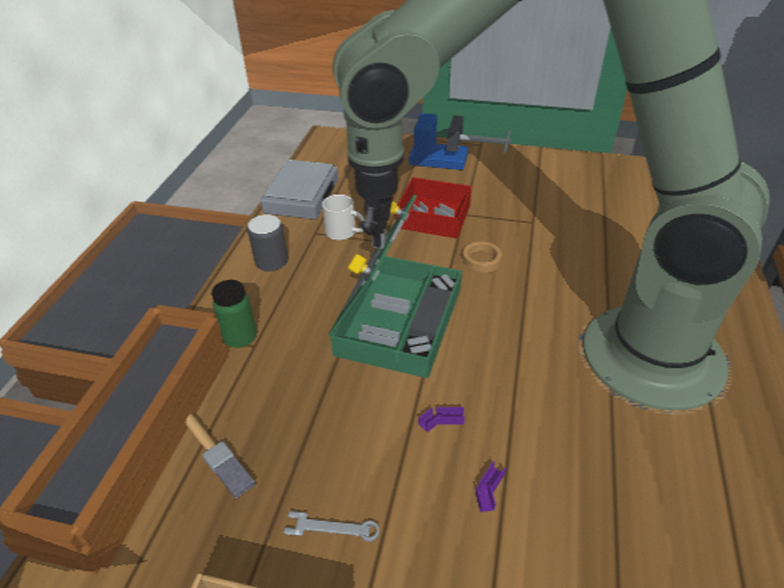

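Request:
carry_out(
  series="0 1.2 0 1.7 0 0 0; 0 1.2 0 1.7 0 0 0; 0 1.6 0 1.35 0 0 0; 0 1.6 0 1.3 0 0 0; 0 0 0 0 0 0 0",
)

```text
clock: 31.15
eef_pos: [0.4917, 0.0166, 0.1397]
tcp_rot: [[-0.002, -0.075, -0.997], [-0.001, -0.997, 0.075], [-1.0, 0.001, 0.001]]
force: [0.9, 0.1, 0.1]
grip_width: -0.001
```

Request:
carry_out(
  series="0 1.3 0 0.6 0 0 0; 0 1.3 0 0.6 0 0 0; 0 1.3 0 0.4 0 0 0; 0 1.3 0 0.4 0 0 0; 0 0 0 0 0 0 0",
)

```text
clock: 31.78
eef_pos: [0.4713, 0.0182, 0.0864]
tcp_rot: [[-0.003, -0.075, -0.997], [-0.0, -0.997, 0.075], [-1.0, 0.0, 0.003]]
force: [0.8, -0.2, 0.3]
grip_width: -0.002
```

```bash
python3 -c "
from cs import *
cs()
im,d=bot.capture('side');save('d3s',im,1.4)"
```

```text
31.77 p [0.4713 0.0182 0.0864] F [ 0.8 -0.2  0.3] g -0.002 q [  12.   32.  -28.  120.   26.   34. -128.]
X -0.1477 Y -0.0039 Z 0.0864
[[-0.003, -0.075, -0.997], [-0.0, -0.997, 0.075], [-1.0, 0.0, 0.003]]
```

View pics/d3s.png

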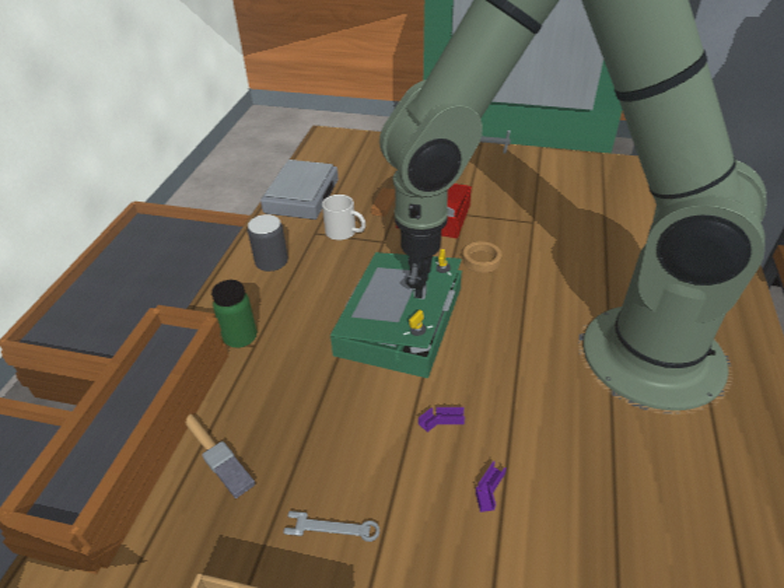

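Request:
carry_out(
  series="0 1 0 0.1 0 0 0; 0 1 0 0.1 0 0 0; 0 0.5 0 0 0 0 0; 0 0.3 0 0 0 0 0; 0 0 0 0 0 0 0",
)

```text
clock: 32.45
eef_pos: [0.4699, 0.0183, 0.0611]
tcp_rot: [[-0.001, -0.075, -0.997], [-0.002, -0.997, 0.075], [-1.0, 0.002, 0.0]]
force: [-18.0, -2.0, 60.0]
grip_width: -0.003
```

```bash
python3 -c "
from cs import *
cs()"
```

```text
32.45 p [0.4699 0.0183 0.0611] F [-18.  -2.  60.] g -0.003 q [  10.   34.  -26.  121.   28.   31. -131.]
X -0.149 Y -0.0039 Z 0.0611
[[-0.001, -0.075, -0.997], [-0.002, -0.997, 0.075], [-1.0, 0.002, 0.0]]
```

Request:
carry_out(
  series="0 -1 0 0 0 0 0; 0 -4 0 0 0 0 0; 0 -5 0 1 0 0 0; 0 -5 0 2 -0.05 0 0; 0 0 0 0 0 0 0",
)

```text
clock: 33.08
eef_pos: [0.441, 0.0206, 0.2123]
tcp_rot: [[0.004, -0.025, -1.0], [-0.001, -1.0, 0.025], [-1.0, 0.001, -0.004]]
force: [-0.2, 0.2, -0.5]
grip_width: 0.0
```

```bash
python3 -c "
from look import *
look('e1')
bot.capture('scene');im,d=bot.capture('scene');save('e1s',im,1.4)
im,d=bot.capture('side');save('e1d',im[130:290,200:360],4)"
```

```text
33.08 p [0.441  0.0206 0.2123] F [-0.2  0.2 -0.5] g 0.0 q [  20.   18.  -37.  118.   14.   48. -116.]
[4. 9.] 209 [array([717.7, 403.4]), array([20.6, 40.7]), np.float64(79.6)] 0.022
[505.   6.] 94 [array([ 671.6, -253. ]), array([ 8.3, 22.9]), np.float64(73.1)] 0.04
```

View pics/e1.png

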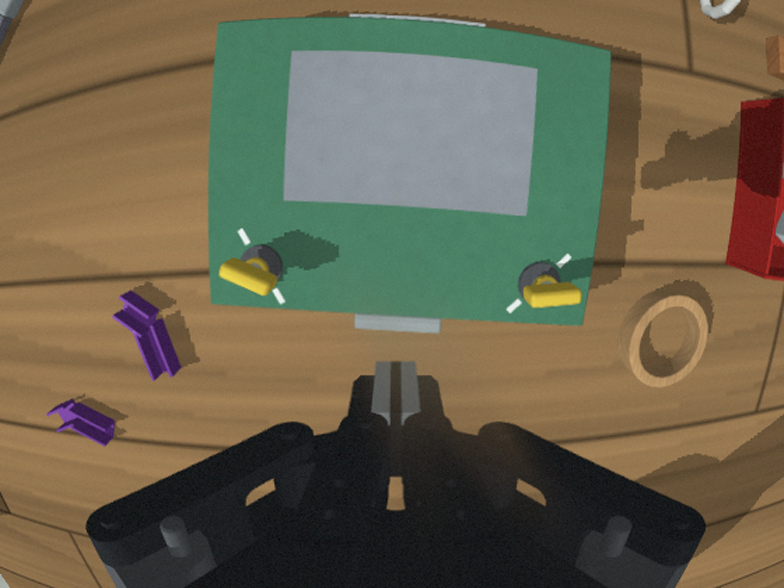

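View pics/e1d.png

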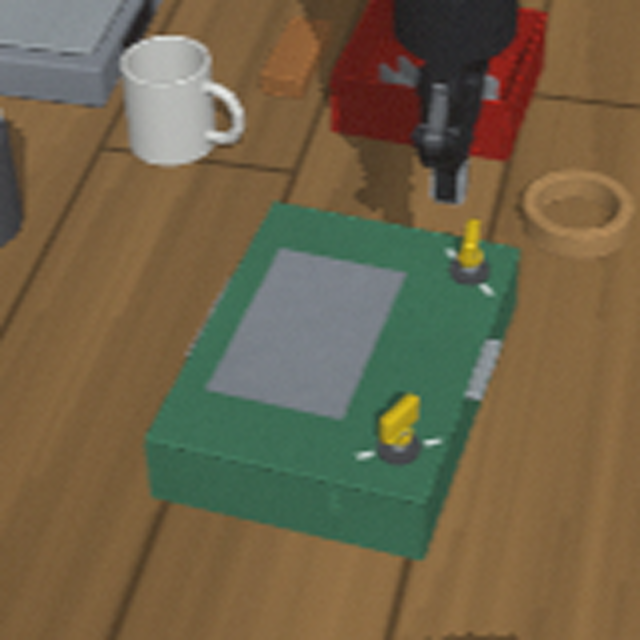

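```bash
cat > wing.py <<'E'
from plan import *
def wings(cam='wrist',name=None):
    s=bot.read_state(); ci=bot.camera_info(cam); im,d=bot.capture(cam)
    if name: save(name,im,1.4)
    P=cloud(cam,d,ci); hsv=cv2.cvtColor(im,cv2.COLOR_RGB2HSV); h,sa,v=[hsv[...,i].astype(int) for i in range(3)]
    reg=(P[...,0]>.38)&(P[...,0]<.56)&(np.abs(P[...,1])<.16)&(d>0)
    y=reg&(h>20)&(h<34)&(sa>150)&(P[...,2]>.06)
    w=reg&(v>170)&(sa<60)&(np.abs(P[...,2]-.061)<.004)
    for nm,sg in (('left',1),('right',-1)):
        q=P[y&(sg*(P[...,1]-.02)>0)]
        if len(q)>20:
            zt=np.percentile(q[:,2],97); t=q[q[:,2]>zt-.0035]; r=cv2.minAreaRect(t[:,:2].astype(np.float32)*1000)
            e=np.linalg.svd(t[:,:2]-t[:,:2].mean(0),full_matrices=False)[2][0]
            print(nm,'wing top',round(zt,4),'ang',round(np.degrees(np.arctan2(e[1],e[0]))%180,1),[np.round(x,1) for x in r],len(t))
        m=(w&(sg*(P[...,1]-.02)>0)).astype(np.uint8); n,l,sn,c=cv2.connectedComponentsWithStats(m)
        for i in range(1,n):
            if sn[i,4]<8: continue
            g=P[l==i][:,:2]; e=np.linalg.svd(g-g.mean(0),full_matrices=False)[2][0]
            print('   dash',np.round(g.mean(0),4),'n',sn[i,4],'ang',round(np.degrees(np.arctan2(e[1],e[0]))%180,1), 'L',round(np.ptp((g-g.mean(0))@e),4))
    L=reg&(h>65)&(h<90)&(np.abs(P[...,2]-.061)<.004)
    return im,d,P
E
python3 -c "
from wing import *
im,d,P=wings('wrist','e2')
hsv=cv2.cvtColor(im,cv2.COLOR_RGB2HSV)
g=(hsv[...,0]>60)&(hsv[...,0]<95)&(hsv[...,1]>80)&(np.abs(P[...,2]-.061)<.004)&(d>0)
q=P[g]; print(len(q),cv2.minAreaRect(q[:,:2].astype(np.float32)*1000),q[:,2].mean())
st()"
```

```text
left wing top 0.1021 ang 64.2 [array([454.5, 110.4]), array([33.2,  9.8]), np.float64(64.6)] 400
   dash [0.475  0.1214] n 56 ang 27.5 L 0.0116
   dash [0.433  0.1004] n 52 ang 27.0 L 0.0107
right wing top 0.1021 ang 93.9 [array([438.1, -77.5]), array([ 9. , 32.4]), np.float64(3.5)] 361
   dash [ 0.4541 -0.0962] n 45 ang 128.4 L 0.0111
   dash [ 0.4218 -0.061 ] n 55 ang 131.1 L 0.0111
36722 ((515.8802490234375, 10.2305908203125), (268.75274658203125, 199.01654052734375), 85.02581787109375) 0.06127900161194738
33.33 p [0.4402 0.0206 0.2085] F [ 0.2 -0.7 -0.4] g -0.0 q [  20.   18.  -37.  118.   14.   48. -116.]
```

Run:
```python
from plan import *
go([((.4543,.1107,.17),-25.7,.4)])
```

```text
33.33 p [0.4402 0.0206 0.2085] F [ 0.2 -0.7 -0.4] g -0.0 q [  20.   18.  -37.  118.   14.   48. -116.]
0.4 0.55 -1.29 -0.17 -0.164 0 0; 0.4 0.55 -1.25 -0.38 -0.164 0 0; 0.4 0.55 -1.17 -0.58 -0.164 0 0; 0.4 0.55 -1.06 -0.76 -0.164 0 0.001; 0.4 0.55 -0.92 -0.92 -0.164 0.001 0; 0.4 0.55 -0.75 -1.06 -0.164 0 0.001; 0.4 0.55 -0.58 -1.17 -0.164 0.001 0
```

Request:
carry_out(
  series="0.4 0.5 -1.3 -0.2 -0.164 0 0; 0.4 0.5 -1.25 -0.4 -0.164 0 0; 0.4 0.5 -1.2 -0.6 -0.164 0 0; 0.4 0.5 -1.1 -0.8 -0.164 0 0; 0.4 0.5 -0.9 -0.9 -0.164 0 0",
)

```text
clock: 33.95
eef_pos: [0.451, 0.0864, 0.1834]
tcp_rot: [[-0.003, 0.718, -0.696], [0.001, -0.696, -0.718], [-1.0, -0.002, 0.002]]
force: [-0.1, 0.2, 0.7]
grip_width: 0.399
```

Request:
carry_out(
  series="0.4 0.5 -0.75 -1.1 -0.164 0 0; 0.4 0.5 -0.6 -1.2 -0.164 0 0; 0.4 0.5 0 0 0 0 0; 0.4 0 0 0 0 0 0; 0.4 0 0 0 0 0 0",
)

```text
clock: 34.58
eef_pos: [0.4555, 0.1117, 0.1694]
tcp_rot: [[-0.001, 0.9, -0.436], [-0.0, -0.436, -0.9], [-1.0, -0.001, 0.001]]
force: [0.1, 0.4, 0.6]
grip_width: 0.402
```

Run:
```python
from wing import *
wings('wrist','e3')
go([((.4543,.1107,.12),-25.7,.4),((.4543,.1107,.080),-25.7,.4,2)])
```

```text
left wing top 0.1023 ang 63.0 [array([454.3, 111.6]), array([32. ,  8.9]), np.float64(64.3)] 522
   dash [0.475  0.1215] n 78 ang 26.6 L 0.0112
   dash [0.433  0.1005] n 66 ang 27.7 L 0.0109
   dash [0.4116 0.0487] n 8 ang 178.2 L 0.0047
34.62 p [0.4555 0.1117 0.1696] F [ 0.7  0.4 -0.3] g 0.399 q [ 17.  28. -50. 116.  28.  49. -74.]
0.4 4.96 -0.06 0.14 -0.002 0.001 0.001
0.4 2 -0 0 0 -0 -0; 0.4 2 -0.01 0.01 0 -0 -0
```

View pics/e3.png

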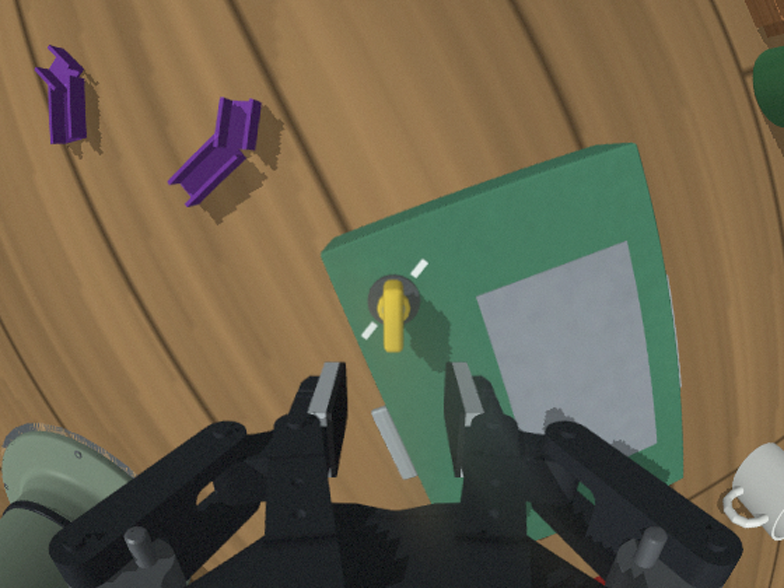

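Request:
carry_out(
  series="0.4 3 -0.1 0.1 0 0 0; 0.4 3 0 0 0 0 0; 0.4 2 0 0 0 0 0; 0.4 0.9 0 0 0 0 0; 0.4 0 0 0 0 0 0",
)

```text
clock: 35.25
eef_pos: [0.4541, 0.1116, 0.0806]
tcp_rot: [[-0.001, 0.901, -0.434], [-0.0, -0.434, -0.901], [-1.0, -0.001, 0.001]]
force: [0.8, -0.4, 0.3]
grip_width: 0.4
```

Request:
carry_out(
  series="0.1 0 0 0 0 0 0; 0 0 0 0 0 0 0; 0 0 0 0 0 0 0; 0 0 0 0 0 0 0; 0 0 0 0 0 0 0",
  squeeze=60,
)

```text
clock: 35.88
eef_pos: [0.4543, 0.1117, 0.0806]
tcp_rot: [[-0.001, 0.901, -0.433], [0.0, -0.433, -0.901], [-1.0, -0.001, 0.0]]
force: [0.5, 1.1, 1.7]
grip_width: 0.101
```

Run:
```python
from wing import *
wings('wrist','e4'); s=st(); print(np.round(s['tcp_rot'],3).tolist(), s['wrist_torque'])
```

```text
left wing top 0.1013 ang 64.9 [array([454.1, 111.8]), array([33.5,  8.5]), np.float64(65.0)] 1147
   dash [0.4751 0.1215] n 170 ang 27.0 L 0.0112
   dash [0.4151 0.0483] n 25 ang 173.8 L 0.0054
35.92 p [0.4543 0.1117 0.0806] F [0.6 2.1 2.2] g 0.103 q [ 11.  36. -43. 120.  39.  39. -83.]
[[-0.001, 0.901, -0.433], [0.0, -0.433, -0.901], [-1.0, -0.001, 0.0]] [ 0.30515323 -0.23028587  0.00206763]
```

View pics/e4.png

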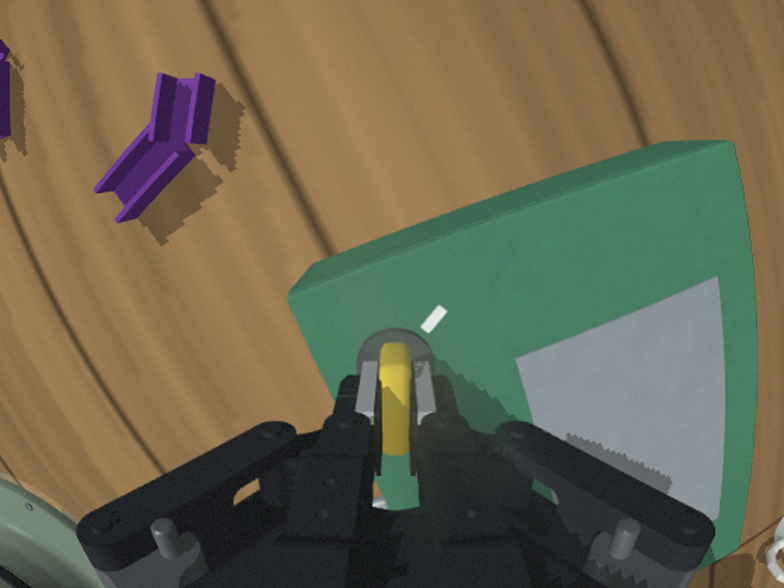

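Request:
carry_out(
  series="0 0 0 0 0.16 0 0; 0 0 0 0 0.16 0 0; 0 0 0 0 0.16 0 0; 0 0 0 0 0.17 0 0; 0 0 0 0 0 0 0",
)

```text
clock: 36.55
eef_pos: [0.4544, 0.1116, 0.0806]
tcp_rot: [[-0.0, 0.456, -0.89], [-0.0, -0.89, -0.456], [-1.0, 0.0, 0.001]]
force: [2.5, -1.8, 1.2]
grip_width: 0.102
```

Run:
```python
from wing import *
wings('wrist','e5'); s=st(); R=np.array(s['tcp_rot']); print(np.degrees(np.arctan2(R[1,1],R[0,1])))
```

```text
left wing top 0.1014 ang 27.2 [array([462.9,  86. ]), array([33.2, 66.6]), np.float64(18.5)] 1204
   dash [0.475  0.1215] n 167 ang 28.1 L 0.0116
right wing top 0.1017 ang 91.8 [array([438.6, -82.2]), array([ 9.4, 24.4]), np.float64(4.7)] 169
   dash [ 0.454 -0.096] n 34 ang 130.6 L 0.0096
36.6 p [0.4544 0.1116 0.0806] F [ 2.  -1.1  0.7] g 0.104 q [   4.   33.  -33.  120.   31.   35. -114.]
-62.691543293041754
```

View pics/e5.png

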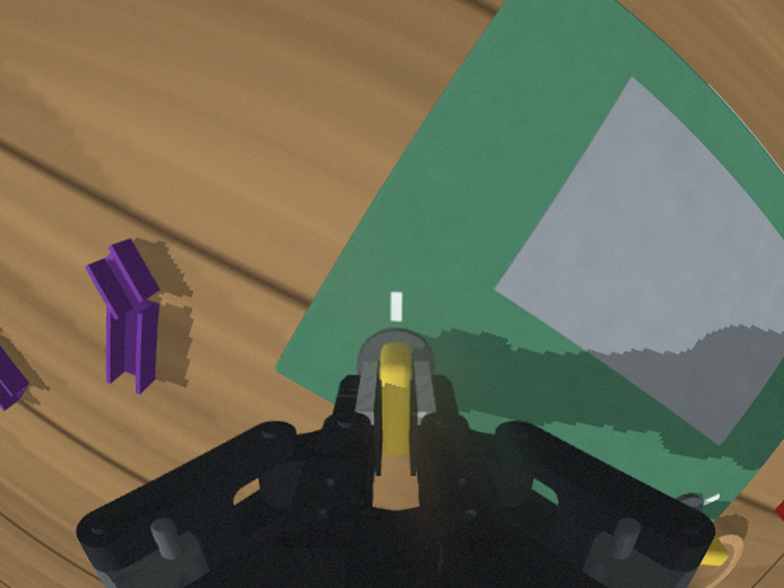

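Request:
carry_out(
  series="0 0.5 0 0 0 0 0; 0 0.4 0 0 0 0 0; 0 0.3 0 0 0 0 0; 0 0 0 0 0 0 0; 0 0 0 0 0 0 0",
)

```text
clock: 37.22
eef_pos: [0.4543, 0.1116, 0.0684]
tcp_rot: [[-0.001, 0.456, -0.89], [0.0, -0.89, -0.456], [-1.0, -0.0, 0.001]]
force: [3.0, -0.5, 5.6]
grip_width: 0.102
```

Run:
```python
from wing import *
wings('wrist','e6'); s=st()
```

```text
left wing top 0.0892 ang 27.8 [array([461.9,  86.6]), array([32.3, 65.5]), np.float64(17.1)] 1171
   dash [0.4752 0.1214] n 196 ang 26.3 L 0.0116
right wing top 0.1016 ang 95.1 [array([438.3, -77.2]), array([ 9.8, 33.7]), np.float64(3.0)] 287
   dash [ 0.4541 -0.0962] n 34 ang 118.1 L 0.0131
37.27 p [0.4543 0.1116 0.0684] F [ 3.3 -1.   5.7] g 0.094 q [   4.   34.  -32.  121.   33.   34. -115.]
```

Request:
carry_out(
  series="0 0.1 0 0 0 0 0; 0 0 0 0 -0.1 0 0; 0 0 0 0 -0.16 0 0; 0 0 0 0 -0.16 0 0; 0 0 0 0 -0.16 0 0",
)

```text
clock: 37.9
eef_pos: [0.4544, 0.1118, 0.068]
tcp_rot: [[-0.0, 0.872, -0.49], [-0.0, -0.49, -0.872], [-1.0, -0.0, 0.0]]
force: [-3.3, -2.0, 23.4]
grip_width: 0.098
```

Request:
carry_out(
  series="0 0 0 0 -0.16 0 0; 0 0 0 0 -0.16 0 0; 0 0 0 0 -0.16 0 0; 0 0 0 0 -0.16 0 0; 0 0 0 0 -0.16 0 0",
)

```text
clock: 38.52
eef_pos: [0.4541, 0.1119, 0.068]
tcp_rot: [[-0.001, 0.959, 0.284], [0.0, 0.284, -0.959], [-1.0, -0.0, -0.0]]
force: [-4.2, -1.8, 24.9]
grip_width: 0.098
```

Run:
```python
from wing import *
wings('wrist','e7'); s=st(); R=np.array(s['tcp_rot']); print(np.degrees(np.arctan2(R[1,1],R[0,1])), s['wrist_torque'])
```

```text
left wing top 0.0889 ang 107.2 [array([453.7, 111.5]), array([ 8.5, 33.8]), np.float64(17.2)] 1202
   dash [0.4749 0.1218] n 170 ang 27.6 L 0.0109
   dash [0.4315 0.0996] n 117 ang 36.8 L 0.0097
38.58 p [0.4541 0.1119 0.0679] F [-3.2 -2.  28.7] g 0.097 q [ 17.  41. -51. 120.  48.  43. -49.]
17.021721114118805 [-0.35857197  0.73487263  0.04316506]
```

View pics/e7.png

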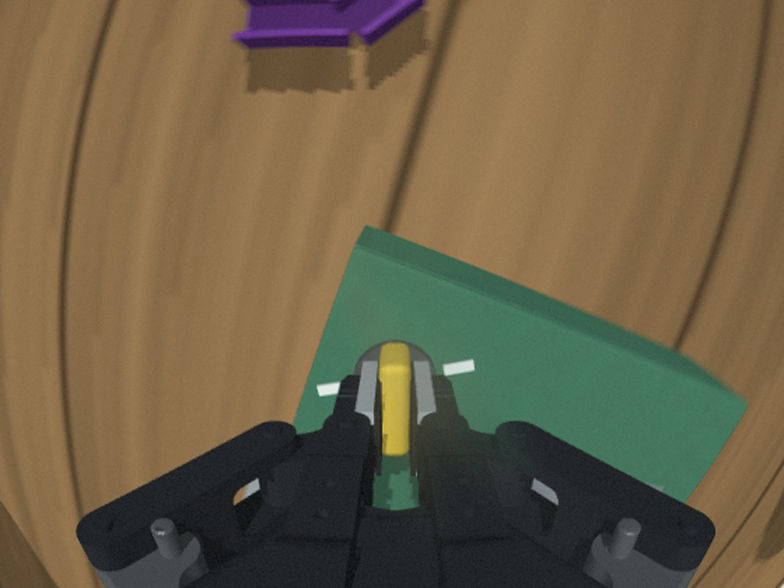

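Request:
carry_out(
  series="0 0 0 0 -0.16 0 0; 0 -0.2 0 0 0 0 0; 0.1 0 0 0 0 0 0; 0.4 0 0 0 0 0 0; 0.4 0 0 0 0 0 0",
)

```text
clock: 39.2
eef_pos: [0.4537, 0.1115, 0.0692]
tcp_rot: [[-0.002, 0.904, 0.428], [-0.0, 0.428, -0.904], [-1.0, -0.002, -0.001]]
force: [-0.3, -0.2, 0.5]
grip_width: 0.398
```

Request:
carry_out(
  series="0.4 -3 0 0 0 0 0; 0.4 -4 0 0 0 0 0; 0.4 -4 0 0 0 0 0; 0.4 0 -1 0 0 0 0; 0.4 0 0 0 0 0 0",
)

```text
clock: 39.83
eef_pos: [0.4445, 0.1066, 0.179]
tcp_rot: [[-0.002, 0.904, 0.427], [-0.001, 0.427, -0.904], [-1.0, -0.002, 0.0]]
force: [0.2, 0.5, 0.2]
grip_width: 0.399
```

Run:
```python
from wing import *
wings('wrist','e8')
go([((.438,-.0785,.16),3.9,.4)])
```

```text
left wing top 0.0919 ang 115.0 [array([453.9, 111.8]), array([ 9. , 31.5]), np.float64(25.7)] 490
   dash [0.4752 0.1215] n 68 ang 25.5 L 0.0112
   dash [0.433  0.1005] n 65 ang 25.2 L 0.0101
   dash [0.412  0.0485] n 12 ang 170.2 L 0.0065
39.88 p [0.4447 0.1068 0.1788] F [-0.6 -0.1  0. ] g 0.403 q [ 27.  31. -64. 117.  35.  54. -30.]
0.4 0.47 -2.13 4.12 0.093 0 0.001; 0.4 0.47 -1.74 4.3 0.094 0 0; 0.4 0.47 -1.33 4.44 0.093 0 0.001; 0.4 0.47 -0.92 4.54 0.094 0 0
```

View pics/e8.png

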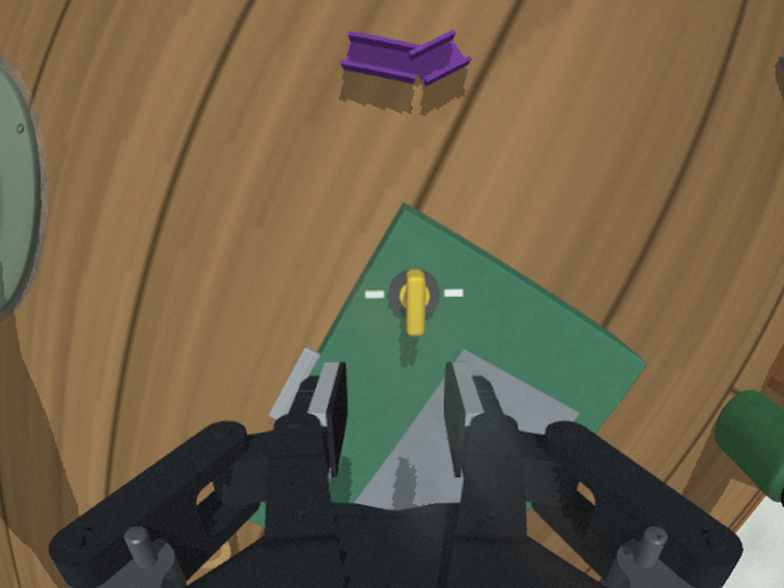

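Request:
carry_out(
  series="0.4 0.5 -2.1 4.1 0.094 0 0; 0.4 0.5 -1.7 4.3 0.094 0 0; 0.4 0.5 -1.3 4.4 0.094 0 0; 0.4 0.5 -0.9 4.5 0.094 0 0; 0.4 0 0 0 0 0 0",
)

```text
clock: 40.5
eef_pos: [0.4383, -0.0795, 0.1581]
tcp_rot: [[-0.004, 0.998, 0.06], [-0.0, 0.06, -0.998], [-1.0, -0.004, -0.0]]
force: [-0.9, 0.8, -0.6]
grip_width: 0.403
```

Run:
```python
from wing import *
wings('wrist','f1')
go([((.438,-.078,.0805),3.9,.4)])
```

```text
dash [0.4121 0.0336] n 109 ang 82.9 L 0.0278
right wing top 0.1022 ang 93.1 [array([437.8, -77.4]), array([ 9.2, 31.8]), np.float64(3.0)] 610
   dash [0.4102 0.0123] n 52 ang 85.3 L 0.0152
   dash [ 0.422  -0.0605] n 82 ang 131.5 L 0.0111
   dash [ 0.4544 -0.0961] n 52 ang 122.8 L 0.0099
40.55 p [ 0.4387 -0.0775  0.1586] F [-0.  -0.2  0.8] g 0.399 q [ 47.  30. -58. 120.  34.  49. -27.]
0.4 3.9 -0.03 0.02 -0.002 -0 0.001; 0.4 3.91 -0.03 0.03 -0.002 -0.001 0.002
```

View pics/f1.png

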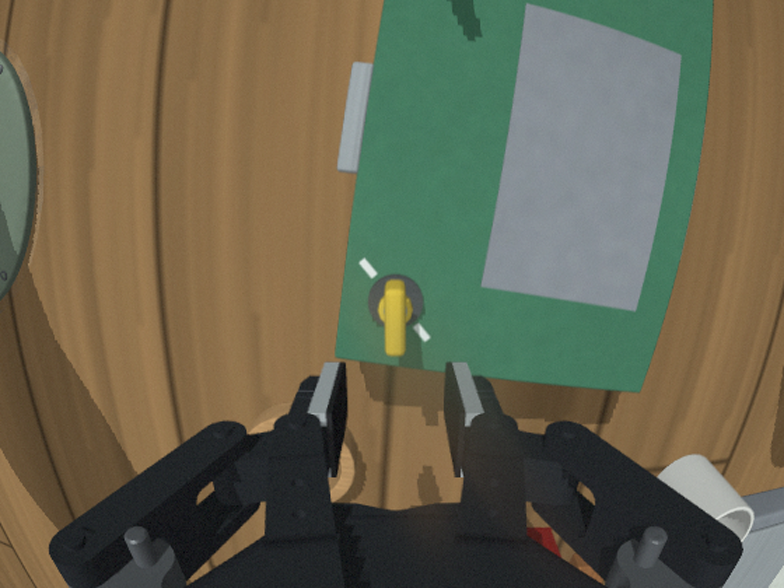

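Request:
carry_out(
  series="0.4 3 0 0.1 0 0 0; 0.4 3 -0.1 0 0 0 0; 0.4 1.2 0 0 0 0 0; 0.4 0.6 0 0 0 0 0; 0.4 0 0 0 0 0 0",
)

```text
clock: 41.18
eef_pos: [0.4384, -0.0773, 0.0818]
tcp_rot: [[-0.001, 0.998, 0.067], [0.0, 0.067, -0.998], [-1.0, -0.001, -0.0]]
force: [-0.2, -0.4, -0.1]
grip_width: 0.4
```

Request:
carry_out(
  series="0.1 0 0 0 0 0 0; 0 0 0 0 0 0 0; 0 0 0 0 0 0 0; 0 0 0 0 0 0 0; 0 0 0 0 0 0 0",
)

```text
clock: 41.8
eef_pos: [0.4379, -0.0778, 0.0815]
tcp_rot: [[-0.001, 0.998, 0.066], [-0.0, 0.066, -0.998], [-1.0, -0.001, 0.0]]
force: [-4.4, 0.2, 2.1]
grip_width: 0.098
```

Run:
```python
from wing import *
wings('wrist','f2'); s=st(); R=np.array(s['tcp_rot']); print(np.degrees(np.arctan2(R[1,1],R[0,1])), s['wrist_torque'])
```

```text
dash [0.4133 0.0459] n 11 ang 63.3 L 0.0035
   dash [0.4131 0.042 ] n 15 ang 82.2 L 0.0047
   dash [0.4125 0.0358] n 14 ang 89.3 L 0.0032
   dash [0.4118 0.0291] n 10 ang 108.5 L 0.0024
right wing top 0.1012 ang 94.8 [array([437.6, -77.4]), array([ 8.5, 33.4]), np.float64(5.0)] 1181
   dash [ 0.4218 -0.0608] n 153 ang 132.2 L 0.0114
41.85 p [ 0.4379 -0.0778  0.0815] F [-4.6 -1.5  2.1] g 0.103 q [ 40.  37. -50. 123.  44.  41. -36.]
3.772563710393217 [-0.11043829  0.93575506 -0.02802528]
```

Request:
carry_out(
  series="0 0 0 0 -0.168 0 0; 0 0 0 0 -0.168 0 0; 0 0 0 0 -0.168 0 0; 0 0 0 0 -0.168 0 0; 0 0 0 0 0 0 0",
)

```text
clock: 42.48
eef_pos: [0.4379, -0.0777, 0.0813]
tcp_rot: [[-0.002, 0.741, 0.672], [0.001, 0.672, -0.741], [-1.0, -0.001, -0.001]]
force: [-4.6, -0.1, 1.9]
grip_width: 0.102
```

Run:
```python
from wing import *
wings('wrist','f3'); s=st(); R=np.array(s['tcp_rot']); print(np.degrees(np.arctan2(R[1,1],R[0,1])), s['wrist_torque'])
```

```text
left wing top 0.0917 ang 115.6 [array([453.7, 110.1]), array([11.4, 33.8]), np.float64(26.2)] 712
   dash [0.433  0.1003] n 98 ang 26.7 L 0.012
   dash [0.4093 0.0301] n 234 ang 89.1 L 0.0279
   dash [0.4125 0.0355] n 10 ang 94.7 L 0.0032
right wing top 0.101 ang 131.7 [array([436.9, -77.6]), array([ 8.6, 33.4]), np.float64(42.9)] 1096
   dash [0.4076 0.0059] n 535 ang 83.8 L 0.0283
   dash [ 0.4217 -0.0608] n 166 ang 131.9 L 0.0112
42.52 p [ 0.4379 -0.0777  0.0814] F [-4.9 -0.5  2.3] g 0.099 q [ 46.  40. -59. 123.  50.  46.  -3.]
42.05363889130979 [0.04192844 1.14412087 0.02966996]
```

View pics/f3.png

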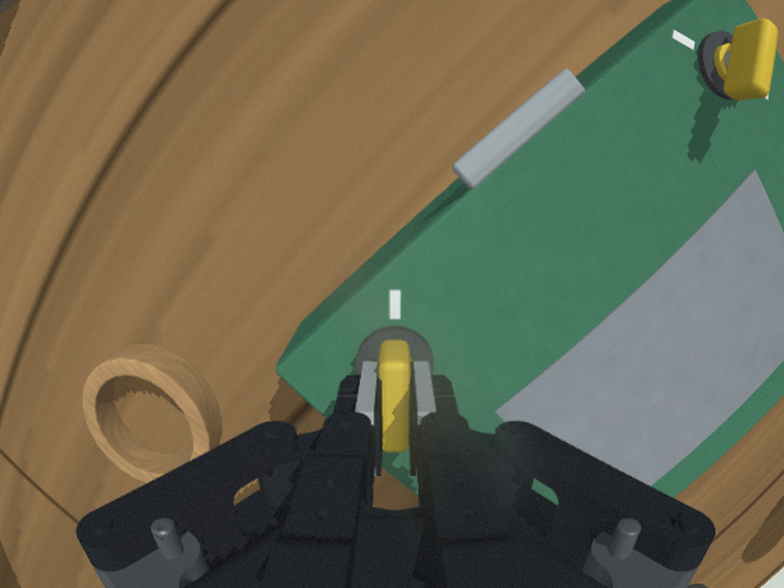

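Wing is in line with its dash (395,305) and the left one is down and turned. Push, then turn clockwise.

Request:
carry_out(
  series="0 0.5 0 0 0 0 0; 0 0.4 0 0 0 0 0; 0 0.3 0 0 0 0 0; 0 0.1 0 0 0 0 0; 0 0 0 0 0 0 0",
)

```text
clock: 43.15
eef_pos: [0.4381, -0.0777, 0.069]
tcp_rot: [[-0.001, 0.743, 0.67], [-0.001, 0.67, -0.743], [-1.0, -0.001, 0.0]]
force: [-9.2, -1.2, 20.9]
grip_width: 0.095
```

Run:
```python
from wing import *
wings('wrist','f4'); s=st()
```

```text
left wing top 0.0907 ang 120.0 [array([450.8, 107.9]), array([ 8.5, 33.7]), np.float64(36.9)] 398
   dash [0.4328 0.1005] n 103 ang 28.0 L 0.012
   dash [0.4092 0.03  ] n 294 ang 89.5 L 0.028
   dash [0.4123 0.0369] n 10 ang 80.0 L 0.0034
right wing top 0.089 ang 132.0 [array([437.2, -77.6]), array([ 8.9, 33.4]), np.float64(43.8)] 1087
   dash [0.4075 0.0055] n 623 ang 83.7 L 0.0284
   dash [ 0.4217 -0.0608] n 194 ang 132.3 L 0.0111
43.2 p [ 0.4381 -0.0777  0.069 ] F [-9.3  0.2 19.4] g 0.101 q [ 45.  42. -57. 123.  52.  45.  -5.]
```

Request:
carry_out(
  series="0 0 0 0 0.157 0 0; 0 0 0 0 0.157 0 0; 0 0 0 0 0.157 0 0; 0 0 0 0 0.157 0 0; 0 0 0 0 0.157 0 0",
)

```text
clock: 43.82
eef_pos: [0.4381, -0.0778, 0.0691]
tcp_rot: [[-0.001, 0.998, -0.056], [-0.001, -0.056, -0.998], [-1.0, -0.001, 0.001]]
force: [-9.5, -0.4, 17.2]
grip_width: 0.099
```

Request:
carry_out(
  series="0 0 0 0 0.157 0 0; 0 0 0 0 0.157 0 0; 0 0 0 0 0.157 0 0; 0 0 0 0 0.157 0 0; 0 0 0 0 0.15 0 0",
)

```text
clock: 44.45
eef_pos: [0.4381, -0.078, 0.0691]
tcp_rot: [[-0.001, 0.672, -0.741], [-0.001, -0.741, -0.672], [-1.0, 0.0, 0.001]]
force: [-10.0, -0.2, 16.8]
grip_width: 0.106
```

Run:
```python
from wing import *
wings('wrist','f5'); s=st(); R=np.array(s['tcp_rot']); print(np.degrees(np.arctan2(R[1,1],R[0,1])), s['wrist_torque'])
```

```text
left wing top 0.0919 ang 112.5 [array([455.1, 109.4]), array([ 9.1, 34. ]), np.float64(22.4)] 595
   dash [0.4345 0.1007] n 130 ang 24.8 L 0.0132
   dash [0.4142 0.0418] n 46 ang 86.0 L 0.0095
   dash [0.4136 0.033 ] n 10 ang 80.1 L 0.0025
   dash [0.413  0.0288] n 19 ang 89.6 L 0.0047
right wing top 0.089 ang 43.6 [array([437.9, -78. ]), array([33. ,  8.8]), np.float64(44.2)] 1108
   dash [0.4099 0.0041] n 13 ang 152.7 L 0.0041
   dash [ 0.4218 -0.0605] n 160 ang 135.7 L 0.0115
44.5 p [ 0.4381 -0.0779  0.0691] F [-8.2 -1.6 14.5] g 0.1 q [ 31.  34. -37. 124.  37.  34. -82.]
-48.2781160816281 [-0.35401787  1.94866592 -0.08881362]
```

Request:
carry_out(
  series="0 -0.2 0 0 0 0 0; 0.1 0 0 0 0 0 0; 0.4 0 0 0 0 0 0; 0.4 0 0 0 0 0 0; 0.4 -3 0 0 0 0 0",
)

```text
clock: 45.12
eef_pos: [0.4377, -0.0773, 0.0999]
tcp_rot: [[-0.003, 0.678, -0.735], [0.001, -0.735, -0.678], [-1.0, -0.003, 0.002]]
force: [0.5, -0.6, 0.5]
grip_width: 0.401
```

Request:
carry_out(
  series="0.4 -5 0 0 0 0 0; 0.4 -5 0 0 0 0 0; 0.4 -2 -1 1 0 0 0; 0.4 0 -1 1 0 0 0; 0.4 0 0 0 0 0 0",
)

```text
clock: 45.75
eef_pos: [0.4091, -0.0769, 0.22]
tcp_rot: [[-0.002, 0.678, -0.735], [-0.001, -0.735, -0.678], [-1.0, -0.001, 0.002]]
force: [0.6, 0.6, -0.0]
grip_width: 0.398
```

Run:
```python
from wing import *
wings('wrist','g1'); st()
wings('scene','g2'); im,d,P=wings('side','g3')
```

```text
left wing top 0.0921 ang 115.7 [array([454. , 110.2]), array([ 9.6, 32.8]), np.float64(25.2)] 323
   dash [0.4751 0.1215] n 46 ang 27.4 L 0.0109
   dash [0.433  0.1005] n 49 ang 24.9 L 0.0115
   dash [0.412 0.034] n 266 ang 85.0 L 0.0285
right wing top 0.0918 ang 42.5 [array([438.1, -77.9]), array([32.2,  9.1]), np.float64(41.5)] 379
   dash [0.4095 0.0056] n 275 ang 85.4 L 0.0283
   dash [ 0.4218 -0.0606] n 50 ang 131.1 L 0.0103
   dash [ 0.4536 -0.0955] n 30 ang 133.0 L 0.0086
45.8 p [ 0.4097 -0.0768  0.22  ] F [-0.1 -0.6 -0.1] g 0.4 q [ 45.  17. -51. 120.  17.  50. -63.]
left wing top 0.0913 ang 117.3 [array([453.4, 114.4]), array([11.6, 30.8]), np.float64(35.8)] 25
   dash [0.4104 0.0376] n 23 ang 82.9 L 0.034
right wing top 0.0915 ang 39.5 [array([438. , -74.3]), array([26.5,  7.8]), np.float64(41.3)] 15
   dash [0.4084 0.0092] n 10 ang 74.7 L 0.0131
left wing top 0.0927 ang 118.9 [array([452.5, 112.9]), array([ 7.1, 30.3]), np.float64(31.7)] 22
right wing top 0.0917 ang 42.5 [array([435.5, -77.2]), array([31.1,  9.7]), np.float64(44.2)] 24
```

View pics/g1.png

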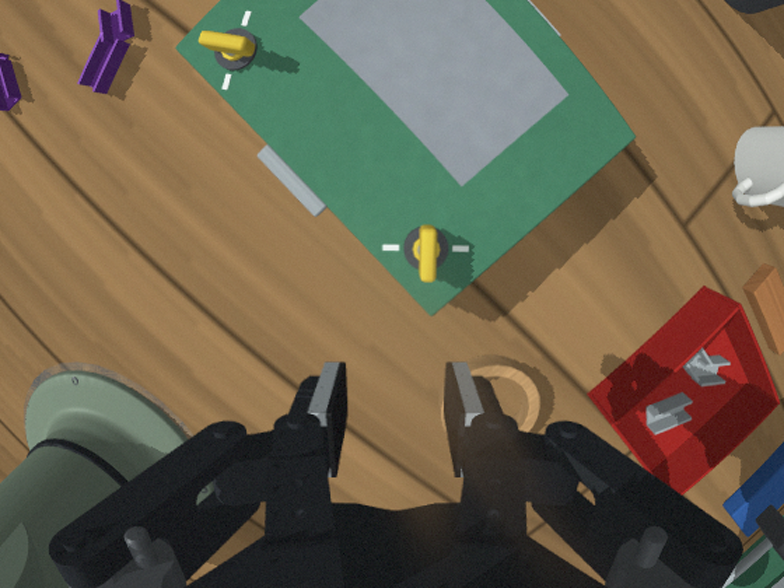

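View pics/g3.png

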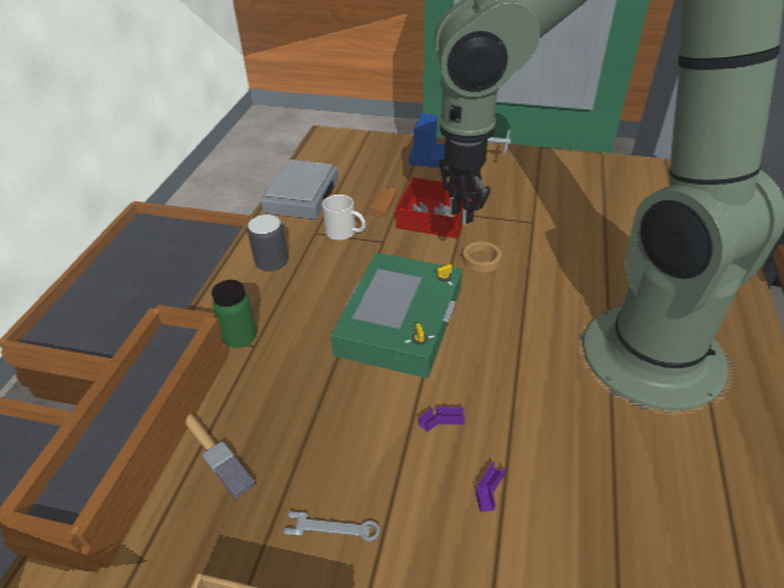

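Both wings sit about 10 mm lower (tops at 92 mm, were 102) and lie across their dashes. The lid is shut, both faulty runners are in the bin, and no grey runner is left on the bench.

```bash
python3 -c "
from h import *
st(); print(bot.sign_off())"
```

```text
45.9 p [ 0.4101 -0.0765  0.2199] F [ 0.7 -0.1 -0.3] g 0.399 q [ 45.  17. -51. 120.  17.  50. -63.]
the job is handed in; nothing more can be done
None
```

The job is done and handed in at 45.9 s. Both sound runners went into the green case, and the short and the bent one are in the red bin. I then shut the lid, lined up each stud with its dashes, pushed it in and gave it a quarter turn.

**Last checks:**
- **Studs:** all three cameras show both wings down, tops at about 92 mm against 102 mm when out. The left wing measures about 89° from its dashes and the right about 90°, so both stayed down after release.
- **Case:** the last picture before closing showed both sound runners inside. I could not see them again once the lid was shut.
- **Bin and bench:** the short and bent runners lie in the bin and no grey runner is left on the bench. The purple look-alikes, wrench, mug, tape and offcut look where they were.
- **Robot:** the arm ended clear of everything.

**Readings that stood out:**
- **Lid force:** pressing the lid down at the end of its travel gave about 60 N through the closed fingertips, and I backed off at once. I took the 40 N limit to cover the arm and gripper body only. The 120 N wrist limit was not reached.
- **Case position:** my early estimate was up to 8 mm off when compared with the studs. I took the stud positions from the wrist camera instead, so it did not matter.

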